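# Load the soldering jig with driver modules

### The arm

A 6-joint arm with a two-finger parallel gripper is mounted at the origin on the work surface. World frame = base frame: x ahead of the robot, y to its left, z up, the work surface at z = 0. Lengths are in m, angles in rad, forces in N, time in s.
With the tool pointing down it reaches from about 0.375 to 0.975 m from the base axis. Payload 3.8 kg.
Tool frame: the origin (TCP) lies between the finger pads; the fingertips stand 8 mm ahead of it and the grasp point (between the pads) lies 11 mm behind it (tcp_to_tips is the distance from the TCP to the fingertips, in m); z points along the fingers, y is the line along which they close (so a half turn about z gives the same grasp; the last joint's range is limited). The gripper opens to 85 mm and grips with 20 to 120 N. Pads are 22 mm wide; open, the fingers measure 114 mm over their backs; the gripper's body (76 mm by 85 mm) begins 54 mm behind the grasp point. The pads swing forward as they close: fully open they stand 13 mm farther back than shut.
Start: joints at [1.201, 0.264, 1.604, -0, 1.274, -0.037], TCP at [0.221, 0.638, 0.239] pointing down, gripper open.
Joint ranges: [-2.63, 2.63], [-0.94, 2.18], [0.31, 2.57], [-1.31, 4.45], [0, 2.66], [-2.55, 2.55]. Speed limits (rad/s): [2.57, 2.57, 3.14, 3.14, 3.14, 3.14].

### API

Orientations are given as a rotation vector (axis times angle).
In Python, from workcell import * gives the robot as it stands.
- The arm moves only by the tool move_arm, never from a script. Its argument "series" is one flat list of numbers, 7 for each row, row after row: the finger opening in cm, from 0 to 8.54, then the shift along the tool's x, y, z in cm, then the turn, a rotation vector about the tool's x, y, z in degrees. A call has 1 to 5 rows; each row shifts and turns the commanded pose from where the row before left it, along the tool's axes as they then stand; what a row does not reach is not made up. A row lasts 1/8 s, in which the tool goes at most 62.5 mm and 10.7 degrees, less where a joint would pass 70% of its speed; a pose out of reach is approached as far as the arm can. A call is refused whole if a number of a shift passes 6.25 or a number of a turn 10.7, either way. A call with a gripper value outside its range is refused whole. The fingers move at their own pace and stop on an object; "grip_force" is the grip in N (left out, the last holds). Time passes only in rows, so rows that do not move let the fingers close. It gives the time, the measured TCP pose, the force, the opening and the grip force at its end, in the units of the state.
- read_state(): the state, without advancing time (a new reading comes with each control period).
- read_camera(name): name is "scene" or "top"; returns the picture (400x640x3 uint8, red, green, blue); there is no depth.
- calibration(name): a dict with "camera_matrix" (3x3 intrinsics, pixels), "rvec" (rotation vector, rad) and "tvec" (3), from world to camera coordinates, as OpenCV has them. Camera axes: x right, y down, z forward; pixel columns grow to the right and rows downward; lengths in m; the calibration is good to about 2 mm. A picture is of the moment at which its call begins. calibration takes no time and is no camera call.
- finish_job(): hands the job in; it is judged then, once.
The state is a dict: "time": time; "q": joint angles; "joint_vel": joint speeds; "joint_torque": joint torques, N m; "tool_pos": TCP position; "tcp_rot": TCP orientation; "wrist_force": force on the tool from outside, world axes, zero at the start; "torque": the same for the moment, N m; "width": opening from 0.0 (shut) to 1.0 (fully open); "grip_force": force on a finger pad.
Only numpy, scipy, OpenCV 4.12 (cv2) and the standard library are available. Lean on these libraries where they do the work, as an engineer would, in place of code of your own. Each camera call takes 0.05 s, during which the arm holds its last target. There are 200 camera calls.

### The job

Get the driver modules ready for soldering: open the jig's hold-down frame, pull the sprung jaw out to its stop until it catches and stays there by itself, and lay all the modules in the channel, one behind the other, flat, transformer up and long side across. Then release the jaw so that it presses the row against the end stop, swing the frame shut over the modules, and last of all throw the toggle clamp over to lock it. Leave everything else on the bench where it is.

Things in the scene. Friction and masses are not known exactly. Their poses are not given: they have to be found in the camera images.
- jig: Fixed jig: white plate 130 mm (x) by 305 mm (y -180 to +125 mm), 12 mm thick. Origin on the table under the channel; x away from the robot, y along the channel, z up. Channel floor = plate top, x -25 to +25 mm between rails 8 mm wide, 6 mm high; end stop at its -y end, sprung jaw at +y, frame hinge at x +50, z 25 mm; clamp on the -y end.
- end_stop: Fixed aluminium end stop, 50 x 15 x 11 mm, on the channel floor; its face towards the jaw (+y of the jig) is at jig y = -80 mm. Origin: centre of its underside.
- jaw: Sprung jaw: block 46 mm across, 30 long, 11 high, with upright knob. Origin: foot of its pushing (-y) face: jig y -40 mm at home, +68 mm at the stop when pulled to +y (148 mm free before it). A spring draws it home with 3 to 4.6 N; a ball catch in the last 12 mm raises the pull to about 12 N, then holds it at the stop until pushed back 10 mm with 3 to 6 N, when the spring takes it in.
- jaw_knob (a point): Top centre of the jaw's upright black knob: 18 mm diameter, 35 mm high over the jaw block, grip part the upper 26 mm; 15 mm behind the pushing face. Axes as the jig's.
- frame (a joint): Hold-down frame, rad, hinged along jig y at x +50 mm, z 25 mm (far side). 0: shut, flat over the channel (as it starts); 1.95: open, leaning back from the robot against its stop. Opens upward and away from the robot. Free hinge, softly damped: past upright (1.57) it sinks open, before it sinks shut. It does not shut on a badly laid module.
- frame_knob (a point): Point on the axis of the frame's round black knob, 22 mm above the frame's upper face, 94 mm from the hinge line (shut: jig x -40, y 0, z 52 mm). Knob 14 mm in diameter, 26 mm high, square to the frame on a tab at its free edge. The frame: aluminium rectangle 5 mm thick, two 209 mm bars along the channel come down just over the case rims; 32 mm wide window for transformers and jaw knob.
- clamp (a joint): Handle of the toggle clamp, rad. 0: open, leaning towards jig -y, 0.95 rad from upright; 0.95: locked, handle upright, the clamp's arm down on the frame's end bar. Stays where it is left; about 0.1 N m to move; pinched across it turns between the pads, pushed on its end while low it tends to jam. Pivot at jig x 0, y -150 mm, 34 mm over the table.
- clamp_grip (a point): Near the end of the clamp's red handle, on its axis, 92 mm from the pivot (the round grip is 17 mm in diameter and ends 4 mm further out).
- module1: Driver module: grey half-case 44 mm (x) by 26 mm (y) by 12 mm high with a green board; on its middle a transformer (dark core, copper winding), 18 mm (x) by 16 mm (y), rises to 34 mm above the underside: hold it by this, from above, fingertips above the 12 mm case rim. Origin: centre of the underside, z up. 45 to 70 g. Three to five modules are there; None if absent.
- module2: Driver module: grey half-case 44 mm (x) by 26 mm (y) by 12 mm high with a green board; on its middle a transformer (dark core, copper winding), 18 mm (x) by 16 mm (y), rises to 34 mm above the underside: hold it by this, from above, fingertips above the 12 mm case rim. Origin: centre of the underside, z up. 45 to 70 g. Three to five modules are there; None if absent.
- module3: Driver module: grey half-case 44 mm (x) by 26 mm (y) by 12 mm high with a green board; on its middle a transformer (dark core, copper winding), 18 mm (x) by 16 mm (y), rises to 34 mm above the underside: hold it by this, from above, fingertips above the 12 mm case rim. Origin: centre of the underside, z up. 45 to 70 g. Three to five modules are there; None if absent.
- module4: Driver module: grey half-case 44 mm (x) by 26 mm (y) by 12 mm high with a green board; on its middle a transformer (dark core, copper winding), 18 mm (x) by 16 mm (y), rises to 34 mm above the underside: hold it by this, from above, fingertips above the 12 mm case rim. Origin: centre of the underside, z up. 45 to 70 g. Three to five modules are there; None if absent.
- module5: Driver module: grey half-case 44 mm (x) by 26 mm (y) by 12 mm high with a green board; on its middle a transformer (dark core, copper winding), 18 mm (x) by 16 mm (y), rises to 34 mm above the underside: hold it by this, from above, fingertips above the 12 mm case rim. Origin: centre of the underside, z up. 45 to 70 g. Three to five modules are there; None if absent.
- coil1: Bystander: wound coil, 30 mm diameter, 16 mm high, black flanges and copper winding, among the modules. Origin: centre of underside.
- coil2: Bystander: another such coil.
- tape_roll: Bystander: roll of yellow tape, 90 mm diameter, 24 mm high.
- screwdriver: Bystander: screwdriver, 170 mm long.
- solder_pot: Bystander: white pot, 72 mm diameter, 45 mm high.
- tweezers: Bystander: tweezers, 120 mm long.
Not all that is in view belongs to the job. Leave any blue or brown look-alike of the module3 alone.

How it is judged:
By the outcome, as a careful person would: the job done as asked, in the order asked, and still so for the second after the job is handed in, with the robot touching nothing.
Of module1, module2, module3, module4, module5 only 3 to 5 are there at a start; the rules pass over those that are not, and their reading is None.
At some moment in a run one of module1, module2, module3, module4, module5 may be knocked a few centimetres aside while the robot is not near it.
Once in a run the grip may slacken for a moment while it holds something.
It also fails if it takes over 210 s, if anything falls off the work surface, if the arm or the gripper's body presses on something with over 40 N, if the wrist force passes 120 N, or if a joint passes its speed limit or range.

## Working session

There is one attempt and no reset: what is moved stays moved. The work goes in short steps, Python scripts to look and compute and a tool call to move; the robot and the scene stay as the last step left them, time stands still between calls to the robot, and variables do not carry over. Pictures are saved under pics/ and viewed, at most 14 in all, crops included, and the job is handed in when it is done.

Besides the shell and the picture viewer there is one more tool, called after "Call:" as name(argument=value, ...) on one line, values as JSON. move_arm: Moves the arm, as the interface text tells. Its arguments: {"type":"object","properties":{"series":{"type":"array"},"grip_force":{"type":"number"}},"required":["series"]}

```bash
ls; mkdir -p pics; python3 - <<'E'
from workcell import *
import cv2
for n in("scene","top"):
    im=read_camera(n); cv2.imwrite(f"pics/{n}0.png",im[:,:,::-1])
    print(calibration(n))
s=read_state();print(s)
E
```

```text
pics
{'camera_matrix': array([[416.55474685,   0.        , 320.74112934],
       [  0.        , 416.55474685, 196.17504476],
       [  0.        ,   0.        ,   1.        ]]), 'rvec': array([ 1.78052999,  1.51283057, -0.73634063]), 'tvec': array([-0.18044984, -0.24646115,  1.70907324])}
{'camera_matrix': array([[415.76434601,   0.        , 320.50864743],
       [  0.        , 415.76434601, 203.84551531],
       [  0.        ,   0.        ,   1.        ]]), 'rvec': array([ 2.11238541, -2.15094858,  0.21939375]), 'tvec': array([0.08318179, 0.54540406, 1.01574659])}
{'time': 0.1, 'q': array([ 1.20112425e+00,  2.64679346e-01,  1.60525715e+00,  1.47793010e-05,
        1.27368528e+00, -3.68731610e-02]), 'joint_vel': array([ 0.00211942, -0.00188268, -0.0028468 ,  0.00066132, -0.0004549 ,
        0.00022676]), 'joint_torque': array([-4.39614423e-04, -5.16705751e+01, -3.68592060e+01, -9.57191651e-05,
        6.10290430e-03, -1.60578418e-05]), 'tool_pos': array([0.22026147, 0.63736655, 0.23807482]), 'tcp_rot': array([-0.52028655, -3.09777921,  0.00311682]), 'wrist_force': array([ 0.71425762,  0.0316347 , -0.1365323 ]), 'torque': array([-0.04001556, -0.01217191,  0.02513488]), 'grip_force': 0.0, 'width': 1.001820957968754}
```

View pics/scene0.png

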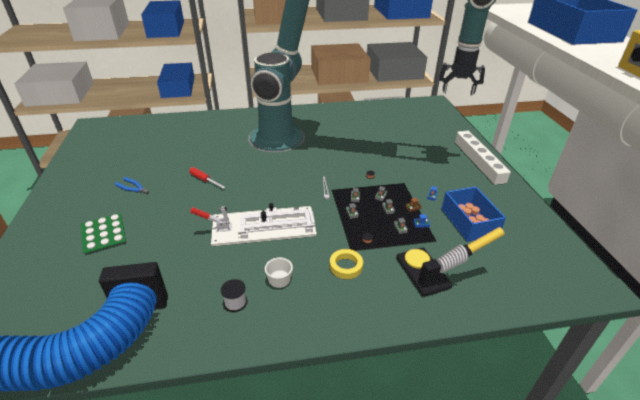

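View pics/top0.png

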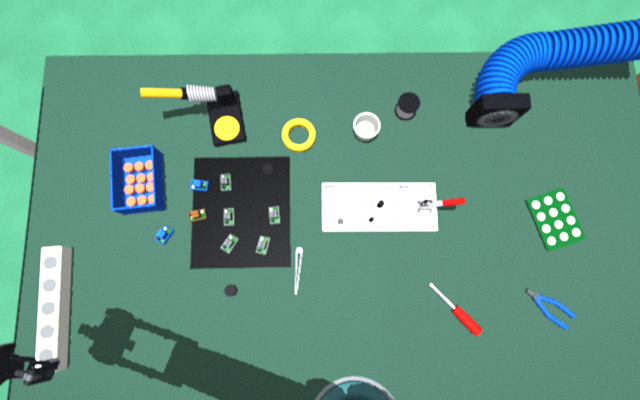

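```bash
cat > h.py <<'E'
from workcell import *
import cv2, numpy as np
from scipy.spatial.transform import Rotation as R
def cam(n):
    c=calibration(n); return c["camera_matrix"],R.from_rotvec(c["rvec"]).as_matrix(),np.array(c["tvec"])
def back(n,u,v,z):
    K,r,t=cam(n); d=r.T@np.linalg.solve(K,[u,v,1.]); o=-r.T@t
    return (o+d*(z-o[2])/d[2])
def proj(n,P):
    K,r,t=cam(n); p=K@(r@np.array(P,float)+t); return p[:2]/p[2]
def crop(im,x0,y0,x1,y1,s,f):
    c=cv2.resize(im[y0:y1,x0:x1,::-1],None,fx=s,fy=s,interpolation=cv2.INTER_CUBIC)
    cv2.imwrite(f,c)
def delta(x,y,z,th=None):
    "shift in tool axes (cm) from present pose and yaw turn (deg) about tool z to bring tool y to world angle th"
    s=read_state(); r=R.from_rotvec(s["tcp_rot"]).as_matrix()
    d=r.T@(np.array([x,y,z])-s["tool_pos"])*100
    a=np.degrees(np.arctan2(r[1,1],r[0,1]))
    print("pos",s["tool_pos"].round(4),"yaw",a.round(2),"tilt",np.degrees(np.arccos(-r[2,2])).round(2),"tool shift cm",d.round(2))
    if th is not None: print("turn tool z deg",round(-(th-a),2))
E
python3 - <<'E'
from h import *
im=cv2.imread("pics/top0.png")[:,:,::-1]
crop(im,155,160,295,260,5.7,"pics/c1.png")
crop(im,315,175,470,240,5,"pics/c2.png")
E
```

```text
(no output)
```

View pics/c1.png

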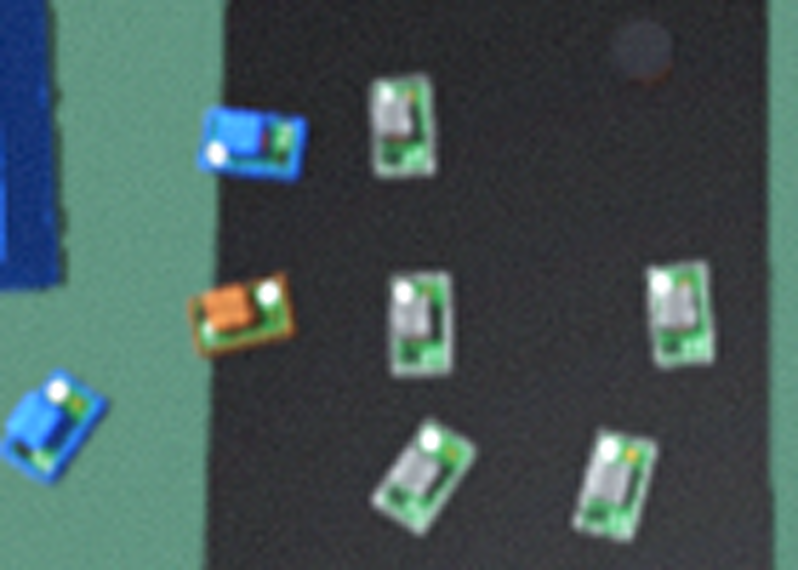

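View pics/c2.png

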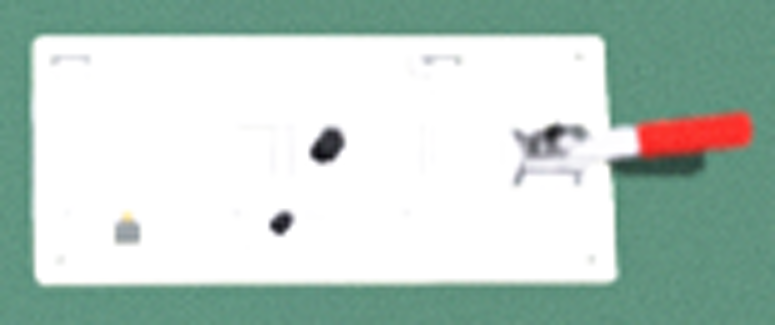

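```bash
cat >> h.py <<'E'
def modules(n="top",box=(185,155,297,270)):
    im=read_camera(n); x0,y0,x1,y1=box
    c=cv2.resize(im[y0:y1,x0:x1],None,fx=8,fy=8,interpolation=cv2.INTER_CUBIC)
    hs=cv2.cvtColor(c,cv2.COLOR_RGB2HSV); g=c.astype(int)
    m=(g[...,1]>95)&(g[...,1]>=g[...,2]-12)&(g[...,1]>=g[...,0]-12)
    m=cv2.morphologyEx(m.astype(np.uint8),cv2.MORPH_CLOSE,np.ones((9,9)))
    out=[]
    for k in cv2.findContours(m,cv2.RETR_EXTERNAL,cv2.CHAIN_APPROX_NONE)[0]:
        a=cv2.contourArea(k)
        if not 5000<a<16000: continue
        b=cv2.boxPoints(cv2.minAreaRect(k))
        p=np.array([back(n,(u+.5)/8-.5+x0,(v+.5)/8-.5+y0,.012)[:2] for u,v in b])
        e=[p[1]-p[0],p[2]-p[1]]; L=[np.linalg.norm(i) for i in e]; d=e[int(np.argmax(L))]
        th=(np.degrees(np.arctan2(d[1],d[0]))+90)%180-90
        out.append((*p.mean(0).round(4),th.round(1),(np.array(sorted(L))*1000).round(1)))
    return out,c,m
E
python3 - <<'E'
from h import *
from scipy.optimize import least_squares
o,c,m=modules()
for i in o: print(i)
J=[(-65,125,12),(-65,-180,12),(65,-180,12),(65,125,12),(0,-25,58),(-40,0,56)]
px=np.array([(37,284),(616,283),(604,37),(33,37),(330,141),(284,219)])/5+[315,175]-.4
def W(p,q): 
    c,s=np.cos(p[2]),np.sin(p[2]); x,y,z=np.array(q)/1000.; return [p[0]+c*x-s*y,p[1]+s*x+c*y,z]
f=lambda p:np.concatenate([proj("top",W(p,q))-u for q,u in zip(J,px)])
r=least_squares(f,[.5,-.1,0]);print(r.x,np.degrees(r.x[2]));print(r.fun.reshape(-1,2).round(2))
for q in J+[(0,0,0)]: print(q,np.array(W(r.x,q)).round(4),proj("scene",W(r.x,q)).round(1))
E
```

```text
[ 0.54534033 -0.05586403 -0.01576843] -0.9034647670023059
[[-0.05 -0.73]
 [-0.3  -0.74]
 [-0.61  0.53]
 [ 0.53  0.51]
 [ 0.34  0.24]
 [ 0.08  0.27]]
(-65, 125, 12) [0.4823 0.0701 0.012 ] [310.9 204.9]
(-65, -180, 12) [ 0.4775 -0.2348  0.012 ] [213.8 213.6]
(65, -180, 12) [ 0.6075 -0.2369  0.012 ] [211.4 242.4]
(65, 125, 12) [0.6123 0.0681 0.012 ] [316.6 232.2]
(0, -25, 58) [ 0.5449 -0.0809  0.058 ] [263.6 210.9]
(-40, 0, 56) [ 0.5053 -0.0552  0.056 ] [271.3 202.4]
(0, 0, 0) [ 0.5453 -0.0559  0.    ] [273.2 224.8]
```

```bash
python3 - <<'E'
from h import *
o,c,m=modules()
print(m.mean(),[cv2.contourArea(k) for k in cv2.findContours(m,cv2.RETR_EXTERNAL,cv2.CHAIN_APPROX_NONE)[0]])
print(np.percentile(c.reshape(-1,3),[5,50,90,97],axis=0)); y,x=(216-155)*8,(229-185)*8
print(c[y,x-60:x+60:8])
E
```

```text
0.24711398486024844 [822505.0]
[[ 40.  41.  44.]
 [ 53.  55.  58.]
 [ 99. 151. 131.]
 [155. 182. 178.]]
[[ 46  47  50]
 [ 61  62  67]
 [120 127 129]
 [177 184 192]
 [187 195 200]
 [164 171 176]
 [167 177 181]
 [188 195 200]
 [178 188 192]
 [ 95  99 102]
 [ 43  61  49]
 [ 94 122 107]
 [156 169 170]
 [ 94  98 103]
 [ 50  48  51]]
```

```bash
sed -i 's/RETR_EXTERNAL/RETR_LIST/' h.py; python3 - <<'E'
from h import *
o,c,m=modules()
for i in o: print(i)
E
```

```text
(np.float64(0.4484), np.float64(0.2258), np.float64(-15.0), array([31. , 49.6]))
(np.float64(0.4545), np.float64(0.3127), np.float64(-32.7), array([31.3, 49. ]))
(np.float64(0.5246), np.float64(0.3158), np.float64(1.1), array([30. , 49.7]))
(np.float64(0.527), np.float64(0.1963), np.float64(5.5), array([30.5, 49.4]))
(np.float64(0.6184), np.float64(0.3264), np.float64(4.5), array([29.9, 49.1]))
```

The five grey-cased boards with green PCBs are the modules (top pixels 226,182; 229,216; 274,214; 230,243; 263,245). The blue ones (200,185; 165,235) and the brown one (198,215) are look-alikes. The jaw knob is at 380,204 and the frame knob at 371,219. I'll open the frame first.

Call:
move_arm(series=[4,0,0,0,0,0,-9,4,0,0,0,0,0,-9,4,-2.1,-4.9,0.6,0,0,0,4,-2.1,-4.9,0.6,0,0,0,4,-2.1,-4.9,0.6,0,0,0])

```text
time: 0.88
tool_pos: [0.2811, 0.4884, 0.2209]
tcp_rot: [0.028, 3.141, -0.0]
wrist_force: [1.5, 0.1, -0.2]
width: 0.468
grip_force: 0.0
```

Call:
move_arm(series=[4,-2.1,-4.9,0.6,0,0,0,4,-2.1,-4.9,0.6,0,0,0,4,-2.1,-4.9,0.6,0,0,0,4,-2.1,-4.9,0.6,0,0,0,4,-2.1,-4.9,0.6,0,0,0])

```text
time: 1.5
tool_pos: [0.3816, 0.2414, 0.1913]
tcp_rot: [0.029, 3.141, 0.001]
wrist_force: [0.7, 0.1, 0.0]
width: 0.467
grip_force: 0.0
```

Call:
move_arm(series=[4,-2.1,-4.9,0.6,0,0,0,4,-2.1,-4.9,0.6,0,0,0,4,-2.1,-4.9,0.6,0,0,0,4,-2.1,-4.9,0.6,0,0,0,4,0,0,0,0,0,0], grip_force=30)

```text
time: 2.12
tool_pos: [0.4622, 0.0424, 0.167]
tcp_rot: [-0.038, -3.141, 0.001]
wrist_force: [0.1, 0.6, 0.4]
width: 0.471
grip_force: 0.0
```

```bash
cat >> h.py <<'E'
JP=(.54534,-.05586,-.01577)
def jig(x,y,z):
    "jig mm -> world m"
    c,s=np.cos(JP[2]),np.sin(JP[2]); x,y,z=np.array([x,y,z])/1000.
    return np.array([JP[0]+c*x-s*y,JP[1]+s*x+c*y,z])
E
python3 - <<'E'
from h import *
delta(*jig(-40,0,48),89.1)
s=read_state();print(s['time'],s['wrist_force'],s['width'],s['q'].round(2))
E
```

```text
pos [0.4622 0.0424 0.167 ] yaw 88.62 tilt 0.04 tool shift cm [-4.55 -9.65 11.91]
turn tool z deg -0.48
2.125 [0.05425163 0.59016268 0.39995396] 0.4710105275171999 [ 0.04 -0.08  2.12 -0.    1.11 -1.51]
```

Call:
move_arm(series=[3.5,-2.3,-4.8,1.5,0,0,0,3.5,-2.25,-4.8,1.5,0,0,0,3.5,0,0,2,0,0,0,3.5,0,0,2,0,0,0,3.5,0,0,0,0,0,0])

```text
time: 2.75
tool_pos: [0.5034, -0.0503, 0.0956]
tcp_rot: [-0.028, -3.137, -0.002]
wrist_force: [-0.4, 0.2, 0.6]
width: 0.407
grip_force: 0.0
```

```bash
python3 - <<'E'
from h import *
delta(*jig(-40,0,48),89.1)
im=read_camera("top"); im2=read_camera("scene")
a=cv2.resize(im[165:255,320:450],None,fx=4,fy=4,interpolation=3);b=cv2.resize(im2[150:250,205:320],None,fx=3.6,fy=3.6,interpolation=3)
cv2.imwrite("pics/a1.png",np.vstack([np.pad(a,((0,0),(0,0),(0,0)))[:230,:414],b[:,:414]])[:,:,::-1])
E
```

```text
pos [ 0.5034 -0.0503  0.0956] yaw 88.97 tilt 0.25 tool shift cm [-0.23 -0.5   4.76]
turn tool z deg -0.13
```

View pics/a1.png

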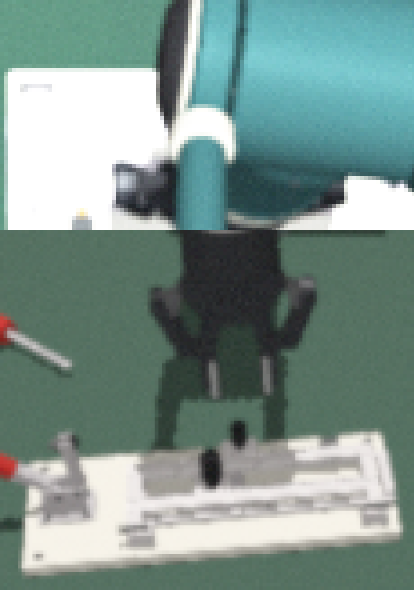

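The fingers sit above the frame knob (it shows at crop 238,433) and straddle it. I'll go down and grip.

Call:
move_arm(series=[3.5,-0.2,-0.5,1.5,0,0,0,3.5,0,0,1.6,0,0,0,3.5,0,0,1.6,0,0,0,3.5,0,0,0,0,0,0,1,0,0,0,0,0,0], grip_force=30)

```text
time: 3.48
tool_pos: [0.5071, -0.0565, 0.05]
tcp_rot: [-0.029, -3.141, -0.0]
wrist_force: [0.9, 0.4, 1.2]
width: 0.208
grip_force: 0.0
```

Call:
move_arm(series=[1,0,0,0,0,0,0,1,0,0,0,0,0,0,1,0,0,0,0,0,0,1,0,0,0,0,0,0])

```text
time: 3.98
tool_pos: [0.5073, -0.0557, 0.0505]
tcp_rot: [0.03, 3.141, 0.002]
wrist_force: [0.1, 5.4, -0.8]
width: 0.148
grip_force: 29.2
```

```bash
python3 - <<'E'
from h import *
delta(*jig(-40,0,48),89.1)
s=read_state(); print(s['wrist_force'].round(1),s['width']*8.54,s['grip_force'])
r0=np.hypot(90,27);a0=np.arctan2(27,90); p=None
for k in np.arange(0,1.76,.125):
    q=np.array([50-r0*np.cos(a0+k),25+r0*np.sin(a0+k)])/10
    if p is not None: print(round(k,2),"tool x",round(-(q-p)[0],1),"tool z",round(-(q-p)[1],1))
    p=q
E
```

```text
pos [ 0.5073 -0.0557  0.0505] yaw 88.91 tilt 0.07 tool shift cm [0.19 0.05 0.25]
turn tool z deg -0.19
[ 0.1  5.4 -0.8] 1.2638655843660682 29.228022090392187
0.12 tool x -0.4 tool z -1.1
0.25 tool x -0.5 tool z -1.0
0.38 tool x -0.7 tool z -1.0
0.5 tool x -0.8 tool z -0.9
0.62 tool x -0.9 tool z -0.8
0.75 tool x -1.0 tool z -0.7
0.88 tool x -1.0 tool z -0.5
1.0 tool x -1.1 tool z -0.4
1.12 tool x -1.1 tool z -0.3
1.25 tool x -1.2 tool z -0.1
1.38 tool x -1.2 tool z 0.0
1.5 tool x -1.2 tool z 0.2
1.62 tool x -1.1 tool z 0.3
1.75 tool x -1.1 tool z 0.5
```

Call:
move_arm(series=[1,-0.4,0,-1.1,0,0,0,1,-0.5,0,-1.0,0,0,0,1,-0.7,0,-1.0,0,0,0,1,-0.8,0,-0.9,0,0,0,1,-0.9,0,-0.8,0,0,0])

```text
time: 4.6
tool_pos: [0.5388, -0.0562, 0.0981]
tcp_rot: [-0.03, -3.138, -0.002]
wrist_force: [-1.9, 4.9, -3.5]
width: 0.144
grip_force: 29.8
```

Call:
move_arm(series=[1,-1.0,0,-0.7,0,0,0,1,-1.0,0,-0.5,0,0,0,1,-1.1,0,-0.4,0,0,0,1,-1.1,0,-0.3,0,0,0,1,0,0,0,0,0,0])

```text
time: 5.22
tool_pos: [0.5823, -0.0568, 0.1177]
tcp_rot: [-0.029, -3.141, -0.003]
wrist_force: [-1.8, 5.3, 0.7]
width: 0.143
grip_force: 30.2
```

```bash
python3 - <<'E'
from h import *
k=1.125;r0=np.hypot(90,27);a=np.arctan2(27,90)+k
delta(*jig(50-r0*np.cos(a),0,25+r0*np.sin(a)-2),89.1)
s=read_state(); print(s['wrist_force'].round(1),s['width']*8.54,s['grip_force'])
E
```

```text
pos [ 0.5823 -0.0568  0.1177] yaw 88.92 tilt 0.1 tool shift cm [0.14 0.04 0.19]
turn tool z deg -0.18
[-1.8  5.3  0.7] 1.2229708467610516 30.21285305789206
```

Tracking is good. I'll continue past upright, let go and rise.

Call:
move_arm(series=[1,-1.2,0,-0.1,0,0,0,1,-1.2,0,0,0,0,0,1,-1.2,0,0.2,0,0,0,1,-1.1,0,0.3,0,0,0,1,-1.1,0,0.5,0,0,0])

```text
time: 5.85
tool_pos: [0.6412, -0.0577, 0.1097]
tcp_rot: [0.03, 3.14, 0.003]
wrist_force: [-0.0, 6.5, 2.8]
width: 0.143
grip_force: 29.2
```

Call:
move_arm(series=[1,-0.5,0,0.2,0,0,0,1,0,0,0,0,0,0,3.5,0,0,0,0,0,0,3.5,0,0,0,0,0,0,3.5,0,0,0,0,0,0])

```text
time: 6.48
tool_pos: [0.6452, -0.0596, 0.1066]
tcp_rot: [0.03, 3.141, -0.001]
wrist_force: [-0.1, -0.3, -0.5]
width: 0.411
grip_force: 0.0
```

Call:
move_arm(series=[3.5,0,0,-1.5,0,0,0,3.5,0,0,-3,0,0,0,3.5,0,0,-4,0,0,0,3.5,4,2,0,0,0,0,3.5,4,5,0,0,0,0])

```text
time: 7.1
tool_pos: [0.5679, 0.0103, 0.1936]
tcp_rot: [0.034, 3.138, -0.001]
wrist_force: [0.9, 1.5, 0.6]
width: 0.411
grip_force: 0.0
```

```bash
python3 - <<'E'
from h import *
delta(*jig(0,-25,.08*1000),89.1)
im=read_camera("scene")
crop(im,200,120,330,250,4.5,"pics/a2.png")
E
```

```text
pos [0.5679 0.0103 0.1936] yaw 88.74 tilt 0.22 tool shift cm [ 2.14 -9.16 11.36]
turn tool z deg -0.36
```

View pics/a2.png

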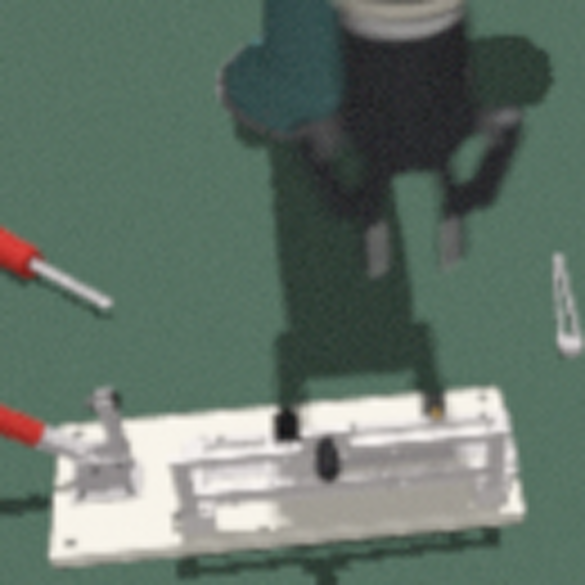

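The frame is leaning open (its knob at crop 327,458), and the jaw knob stands free at 287,425. Next is the jaw.

Call:
move_arm(series=[3.5,1.1,-4.6,1,0,0,0,3.5,1.1,-4.5,2,0,0,0,3.5,0,0,4,0,0,0,3.5,0,0,3,0,0,0,3.5,0,0,0,0,0,0])

```text
time: 7.78
tool_pos: [0.5416, -0.0794, 0.0895]
tcp_rot: [-0.03, -3.137, -0.001]
wrist_force: [-0.3, -0.7, 0.5]
width: 0.409
grip_force: 0.0
```

```bash
python3 - <<'E'
from h import *
delta(*jig(0,-25,43),89.1)
E
```

```text
pos [ 0.5416 -0.0794  0.0895] yaw 88.91 tilt 0.28 tool shift cm [-0.36 -0.15  4.65]
turn tool z deg -0.19
```

Call:
move_arm(series=[3.5,-0.3,-0.1,1.6,0,0,0,3.5,0,0,1.5,0,0,0,3.5,0,0,1.5,0,0,0,3.5,0,0,0,0,0,0,1,0,0,0,0,0,0], grip_force=60)

```text
time: 8.4
tool_pos: [0.5467, -0.0805, 0.0453]
tcp_rot: [-0.029, -3.141, 0.0]
wrist_force: [-1.0, -5.3, -0.6]
width: 0.212
grip_force: 2.4
```

Call:
move_arm(series=[1,0,0,0,0,0,0,1,0,0,0,0,0,0,1,0,0,0,0,0,0])

```text
time: 8.78
tool_pos: [0.5467, -0.0808, 0.0455]
tcp_rot: [0.029, 3.141, -0.001]
wrist_force: [-0.3, -3.7, -1.3]
width: 0.187
grip_force: 58.8
```

Call:
move_arm(series=[1,0,1,0,0,0,0,1,0,2,0,0,0,0,1,0,2,0,0,0,0,1,0,2,0,0,0,0,1,0,1.5,0,0,0,0])

```text
time: 9.4
tool_pos: [0.548, 0.004, 0.0455]
tcp_rot: [-0.028, -3.141, 0.003]
wrist_force: [-1.0, -8.2, -0.3]
width: 0.186
grip_force: 58.9
```

```bash
python3 - <<'E'
from h import *
delta(*jig(0,83,43),89.1)
s=read_state(); print(s['wrist_force'].round(1),s['width']*8.54,s['grip_force'])
E
```

```text
pos [0.548  0.004  0.0455] yaw 88.98 tilt 0.12 tool shift cm [0.17 2.31 0.24]
turn tool z deg -0.12
[-1.  -8.2 -0.3] 1.585917230363547 58.93179678765591
```

Call:
move_arm(series=[1,0,0.8,0,0,0,0,1,0,0.6,0,0,0,0,1,0,0.5,0,0,0,0,1,0,0.3,0,0,0,0,1,0,0,0,0,0,0])

```text
time: 10.02
tool_pos: [0.5483, 0.0269, 0.0455]
tcp_rot: [-0.029, -3.141, -0.001]
wrist_force: [-2.3, -1.8, 2.7]
width: 0.187
grip_force: 59.4
```

Call:
move_arm(series=[1,0,0.2,0,0,0,0,1,0,0,0,0,0,0])

```text
time: 10.28
tool_pos: [0.5483, 0.0271, 0.0454]
tcp_rot: [-0.028, -3.141, 0.004]
wrist_force: [-2.8, -8.1, 2.5]
width: 0.186
grip_force: 59.5
```

Travel was 108 mm and the force dropped at the stop, so the jaw looks caught. I'll let go, rise and look.

Call:
move_arm(series=[3.5,0,0,0,0,0,0,3.5,0,0,0,0,0,0,3.5,0,0,-3,0,0,0,3.5,0,0,-5,0,0,0,3.5,0,5,-5,0,0,0])

```text
time: 10.9
tool_pos: [0.5502, 0.0719, 0.1712]
tcp_rot: [0.035, 3.14, 0.0]
wrist_force: [1.3, 0.8, 0.6]
width: 0.409
grip_force: 0.0
```

Call:
move_arm(series=[4,0,5,-2,0,0,9,4,0,5,0,0,0,9,4,0,0,0,0,0,9,4,0,0,0,0,0,9,4,0,0,0,0,0,9])

```text
time: 11.52
tool_pos: [0.5593, 0.173, 0.1896]
tcp_rot: [1.235, 2.888, 0.002]
wrist_force: [-0.3, -0.7, -0.3]
width: 0.471
grip_force: 0.0
```

Call:
move_arm(series=[4,0,0,0,0,0,9,4,0,0,0,0,0,9,4,0,0,0,0,0,9,4,0,0,0,0,0,9,4,0,0,0,0,0,0])

```text
time: 12.15
tool_pos: [0.5593, 0.1725, 0.1896]
tcp_rot: [-2.06, -2.372, -0.001]
wrist_force: [-0.2, -0.4, -1.0]
width: 0.466
grip_force: 0.0
```

```bash
python3 - <<'E'
from h import *
for i in modules()[0]: print(i)
K,r,t=cam("top"); print(-r.T@t)
im=read_camera("top"); crop(im,300,165,450,240,5,"pics/a3.png")
delta(.527,.1963,.12,5)
E
```

```text
[0.3490774  0.09469069 1.09786364]
pos [0.5592 0.1723 0.1896] yaw 8.11 tilt 0.03 tool shift cm [ 2.82 -2.86  6.96]
turn tool z deg 3.11
```

View pics/a3.png

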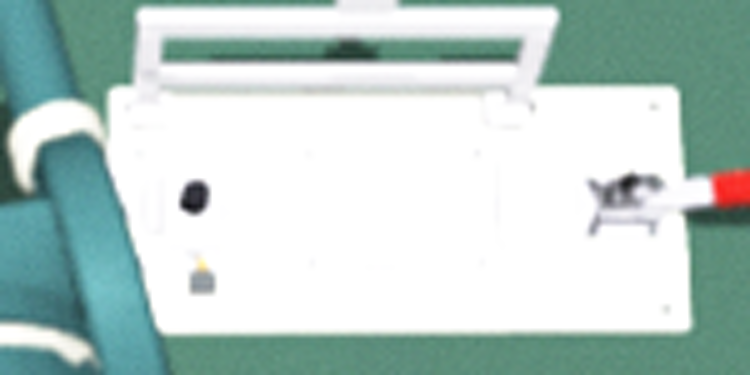

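The jaw knob sits at crop 196,195, so the jaw is held at its stop, and the frame is open. I'll pick module D at (0.528, 0.197).

Call:
move_arm(series=[3.5,0,0,0,0,0,2.6,3.5,1.4,-1.4,4,0,0,0,3.5,1.4,-1.4,4,0,0,0,3.5,0,0,4.5,0,0,0,3.5,0,0,0,0,0,0], grip_force=40)

```text
time: 12.88
tool_pos: [0.5248, 0.1963, 0.0606]
tcp_rot: [-2.11, -2.321, 0.012]
wrist_force: [-0.6, -0.4, 0.2]
width: 0.413
grip_force: 0.0
```

```bash
python3 - <<'E'
from h import *
delta(.528,.1969,.023,5.5)
E
```

```text
pos [0.5248 0.1963 0.0606] yaw 5.45 tilt 0.51 tool shift cm [0.04 0.36 3.76]
turn tool z deg -0.05
```

Call:
move_arm(series=[3.5,0.04,0.3,1.3,0,0,0,3.5,0,0,1.2,0,0,0,3.5,0,0,1.2,0,0,0,3.5,0,0,0,0,0,0,1,0,0,0,0,0,0])

```text
time: 13.5
tool_pos: [0.5317, 0.1979, 0.0277]
tcp_rot: [2.116, 2.322, 0.0]
wrist_force: [-0.4, -0.9, -0.5]
width: 0.208
grip_force: 0.4
```

Call:
move_arm(series=[1,0,0,0,0,0,0,1,0,0,0,0,0,0,1,0,0,0,0,0,0])

```text
time: 13.88
tool_pos: [0.5319, 0.198, 0.0278]
tcp_rot: [2.115, 2.322, 0.001]
wrist_force: [-0.3, 0.1, 0.8]
width: 0.195
grip_force: 40.6
```

```bash
python3 - <<'E'
from h import *
delta(.528,.1969,.023,5.5)
s=read_state(); print(s['wrist_force'].round(1),s['width']*8.54,s['grip_force'])
E
```

```text
pos [0.5319 0.198  0.0278] yaw 5.33 tilt 0.04 tool shift cm [-0.08 -0.4   0.48]
turn tool z deg -0.17
[-0.3  0.1  0.8] 1.6622526596152192 40.613388419151306
```

Gripped. The pose reading lags right after motion, so I'll read only after idle rows. Lifting and carrying to the end stop.

Call:
move_arm(series=[1,0,0,-2,0,0,0,1,0,0,-4,0,0,0,1,0,0,-4,0,0,6.2,1,-4,0.2,0,0,0,0,1,-5.2,0.3,0,0,0,0])

```text
time: 14.5
tool_pos: [0.5359, 0.1059, 0.1287]
tcp_rot: [2.234, 2.207, 0.003]
wrist_force: [0.5, 0.0, -0.5]
width: 0.199
grip_force: 40.4
```

Call:
move_arm(series=[1,-5.2,0.3,0,0,0,0,1,-5.2,0.3,0,0,0,0,1,-5.2,0.3,0,0,0,0,1,-4.5,0.2,0,0,0,0,1,-2.3,0.1,0,0,0,0])

```text
time: 15.12
tool_pos: [0.5436, -0.1207, 0.1275]
tcp_rot: [2.24, 2.202, -0.0]
wrist_force: [-0.5, -0.2, -1.0]
width: 0.2
grip_force: 40.4
```

Call:
move_arm(series=[1,0,0,0,0,0,0,1,0,0,0,0,0,0,1,0,0,0,0,0,0])

```text
time: 15.5
tool_pos: [0.5437, -0.1172, 0.1273]
tcp_rot: [-2.236, -2.206, 0.0]
wrist_force: [-0.4, -0.2, -1.0]
width: 0.199
grip_force: 40.4
```

```bash
python3 - <<'E'
from h import *
delta(*jig(0,-63,40.5),-.9)
s=read_state(); print(s['wrist_force'].round(1),s['width']*8.54,s['grip_force'])
for i in modules()[0]: print(i)
E
```

```text
pos [ 0.5437 -0.1172  0.1273] yaw -0.79 tilt 0.03 tool shift cm [-0.16  0.07  8.68]
turn tool z deg 0.11
[-0.4 -0.2 -1. ] 1.6988155317393077 40.42579650878906
(np.float64(0.4484), np.float64(0.2256), np.float64(-14.5), array([31.4, 50.4]))
(np.float64(0.4545), np.float64(0.3127), np.float64(-32.9), array([31.6, 49.6]))
(np.float64(0.5244), np.float64(0.316), np.float64(1.1), array([30.3, 50. ]))
(np.float64(0.6184), np.float64(0.3264), np.float64(4.7), array([30.4, 49.4]))
```

Call:
move_arm(series=[1,-0.1,0.1,3,0,0,0,1,0,0,3,0,0,0,1,0,0,1.2,0,0,0,1,0,0,0.8,0,0,0,1,0,0,0.5,0,0,0])

```text
time: 16.18
tool_pos: [0.5455, -0.1193, 0.0429]
tcp_rot: [2.237, 2.204, 0.001]
wrist_force: [-0.1, -0.4, -0.4]
width: 0.198
grip_force: 40.4
```

Call:
move_arm(series=[1,0,0,0,0,0,0,1,0,0,0,0,0,0,1,0,0,0,0,0,0])

```text
time: 16.55
tool_pos: [0.5453, -0.1195, 0.0431]
tcp_rot: [2.238, 2.204, 0.001]
wrist_force: [0.3, 0.3, -0.3]
width: 0.198
grip_force: 40.4
```

```bash
python3 - <<'E'
from h import *
delta(*jig(0,-66.5,40.5),-.9)
s=read_state(); print(s['wrist_force'].round(1),s['width']*8.54,s['grip_force'])
im=read_camera("scene"); crop(im,200,140,330,250,6,"pics/a4.png")
E
```

```text
pos [ 0.5453 -0.1195  0.0431] yaw -0.87 tilt 0.07 tool shift cm [-0.29 -0.1   0.26]
turn tool z deg 0.03
[ 0.3  0.3 -0.3] 1.6869070857237156 40.428911447525024
```

View pics/a4.png

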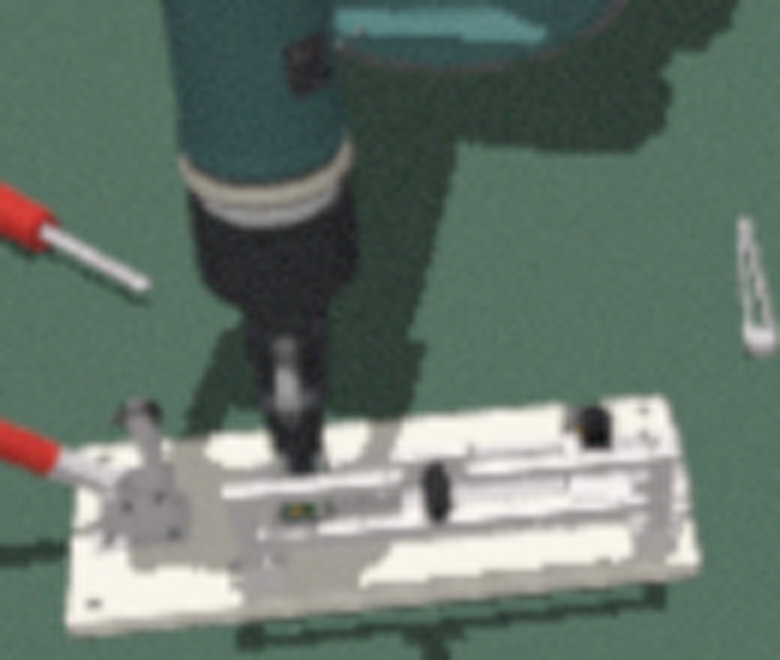

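The module is in the channel, seen through the frame at crop 300,510, and still about 2.5 mm high. I'll lower it, slide it against the stop, release and rise.

Call:
move_arm(series=[1,0,-0.1,0.15,0,0,0,1,0,0,0.15,0,0,0,1,0,0,0,0,0,0,1,-0.2,0,0,0,0,0,1,-0.15,0,0,0,0,0])

```text
time: 17.23
tool_pos: [0.5443, -0.1222, 0.0399]
tcp_rot: [-2.239, -2.204, -0.002]
wrist_force: [-0.1, 7.7, 5.6]
width: 0.2
grip_force: 41.1
```

Call:
move_arm(series=[1,0,0,0,0,0,0,1,0,0,0,0,0,0])

```text
time: 17.48
tool_pos: [0.5443, -0.1222, 0.0398]
tcp_rot: [-2.239, -2.204, -0.002]
wrist_force: [0.3, 5.5, 4.5]
width: 0.196
grip_force: 41.1
```

Call:
move_arm(series=[3.5,0,0,0,0,0,0,3.5,0,0,0,0,0,0,3.5,0,0,-3,0,0,0,3.5,0,0,-4,0,0,0,3.5,2,-0.6,-2,0,0,0])

```text
time: 18.1
tool_pos: [0.5397, -0.1042, 0.1318]
tcp_rot: [2.237, 2.2, 0.002]
wrist_force: [0.6, -0.5, 1.0]
width: 0.408
grip_force: 0.0
```

Call:
move_arm(series=[3.5,5,-1.45,0,0,0,0,3.5,5,-1.45,0,0,0,0,3.5,5,-1.45,0,0,0,0,3.5,5,-1.45,0,0,0,0,3.5,5,-1.45,0,0,0,0])

```text
time: 18.73
tool_pos: [0.4688, 0.1494, 0.1294]
tcp_rot: [2.238, 2.204, 0.0]
wrist_force: [1.5, -0.5, -0.3]
width: 0.409
grip_force: 0.0
```

Call:
move_arm(series=[3.5,5,-1.45,2,0,0,0,3.5,2.7,-0.8,2,0,0,0,3.5,0,0,0,0,0,6.9,3.5,0,0,0,0,0,6.9,3.5,0,0,0,0,0,0])

```text
time: 19.35
tool_pos: [0.4479, 0.2255, 0.0891]
tcp_rot: [2.485, 1.921, -0.001]
wrist_force: [-0.2, 0.7, 0.7]
width: 0.406
grip_force: 0.0
```

Call:
move_arm(series=[3.5,0,0,0,0,0,0,3.5,0,0,0,0,0,0])

```text
time: 19.6
tool_pos: [0.4482, 0.2254, 0.0895]
tcp_rot: [2.486, 1.92, 0.0]
wrist_force: [0.1, 0.3, -0.2]
width: 0.41
grip_force: 0.0
```

```bash
python3 - <<'E'
from h import *
delta(.449,.2265,.025,-14.7)
for i in modules()[0]: print(i)
E
```

```text
pos [0.4482 0.2254 0.0895] yaw -14.63 tilt 0.01 tool shift cm [0.12 0.05 6.45]
turn tool z deg 0.07
(np.float64(0.3893), np.float64(0.2835), np.float64(88.9), array([  7. , 112.4]))
(np.float64(0.4329), np.float64(0.3955), np.float64(2.8), array([37.7, 85.4]))
(np.float64(0.6186), np.float64(0.3264), np.float64(4.5), array([29.7, 48.9]))
```

Call:
move_arm(series=[3.5,0.1,0.05,2.4,0,0,0,3.5,0,0,2.2,0,0,0,3.5,0,0,2,0,0,0,3.5,0,0,0,0,0,0,3.5,0,0,0,0,0,0])

```text
time: 20.27
tool_pos: [0.4493, 0.2267, 0.0241]
tcp_rot: [2.487, 1.92, 0.001]
wrist_force: [0.0, -0.3, -0.1]
width: 0.41
grip_force: 0.0
```

Call:
move_arm(series=[1,0,0,0,0,0,0,1,0,0,0,0,0,0,1,0,0,0,0,0,0,1,0,0,0,0,0,0])

```text
time: 20.78
tool_pos: [0.45, 0.227, 0.0247]
tcp_rot: [2.486, 1.919, 0.004]
wrist_force: [-0.7, -0.4, 5.6]
width: 0.198
grip_force: 40.0
```

Call:
move_arm(series=[1,0,0,-2,0,0,0,1,0,0,-4,0,0,0,1,0,0,-4,0,0,-6.9,1,0,0,0,0,0,-6.9,1,-4,1.25,0,0,0,0])

```text
time: 21.4
tool_pos: [0.4609, 0.1877, 0.1244]
tcp_rot: [2.233, 2.21, 0.003]
wrist_force: [0.1, -1.1, -0.7]
width: 0.198
grip_force: 39.2
```

Call:
move_arm(series=[1,-5,1.6,0,0,0,0,1,-5,1.6,0,0,0,0,1,-5,1.6,0,0,0,0,1,-5,1.6,0,0,0,0,1,-4.8,1.4,0,0,0,0])

```text
time: 22.02
tool_pos: [0.5349, -0.0645, 0.1233]
tcp_rot: [-2.238, -2.204, 0.0]
wrist_force: [0.7, -0.1, -1.2]
width: 0.194
grip_force: 39.2
```

Call:
move_arm(series=[1,-3,0.95,0,0,0,0,1,0,0,0,0,0,0,1,0,0,0,0,0,0,1,0,0,0,0,0,0])

```text
time: 22.52
tool_pos: [0.5434, -0.0918, 0.1232]
tcp_rot: [-2.236, -2.205, 0.0]
wrist_force: [-0.4, 0.4, -1.0]
width: 0.192
grip_force: 39.2
```

```bash
python3 - <<'E'
from h import *
delta(*jig(0,-37,38.5),-.9)
s=read_state(); print(s['wrist_force'].round(1),s['width']*8.54,s['grip_force'])
for i in modules()[0]: print(i)
im=read_camera("top"); a=cv2.resize(im[150:240,300:450],None,fx=5,fy=5,interpolation=3);cv2.imwrite("pics/a5.png",a[:,:,::-1])
E
```

```text
pos [ 0.5434 -0.0918  0.1232] yaw -0.8 tilt 0.05 tool shift cm [-0.11  0.15  8.47]
turn tool z deg 0.1
[-0.4  0.4 -1. ] 1.6438364059708905 39.21154975891113
(np.float64(0.4545), np.float64(0.3126), np.float64(-33.2), array([31.7, 49.4]))
(np.float64(0.5244), np.float64(0.3158), np.float64(1.4), array([30., 50.]))
(np.float64(0.6185), np.float64(0.3264), np.float64(4.4), array([30.3, 49.3]))
```

Call:
move_arm(series=[1,-0.1,0.1,3,0,0,0,1,0,0,3,0,0,0,1,0,0,1.2,0,0,0,1,0,0,0.8,0,0,0,1,0,0,0.4,0,0,0])

```text
time: 23.25
tool_pos: [0.5455, -0.0939, 0.0398]
tcp_rot: [2.237, 2.204, 0.001]
wrist_force: [-0.3, -0.5, -0.5]
width: 0.197
grip_force: 39.2
```

Call:
move_arm(series=[1,0,0,0,0,0,0,1,0,0,0,0,0,0,1,0,0,0,0,0,0])

```text
time: 23.62
tool_pos: [0.5454, -0.0941, 0.0401]
tcp_rot: [2.238, 2.204, 0.001]
wrist_force: [-0.5, -0.2, 0.1]
width: 0.2
grip_force: 39.2
```

Call:
move_arm(series=[1,0,-0.07,0.2,0,0,0,1,0,0,0.2,0,0,0,1,0,0,0,0,0,0,1,-0.2,0,0,0,0,0,1,-0.1,0,0,0,0,0])

```text
time: 24.25
tool_pos: [0.5448, -0.0954, 0.0368]
tcp_rot: [-2.239, -2.202, -0.004]
wrist_force: [-1.4, 9.6, 9.1]
width: 0.198
grip_force: 40.4
```

Call:
move_arm(series=[1,0,0,0,0,0,0,1,0,0,0,0,0,0])

```text
time: 24.5
tool_pos: [0.5447, -0.0954, 0.0368]
tcp_rot: [-2.238, -2.203, -0.004]
wrist_force: [-2.3, 6.5, 9.0]
width: 0.196
grip_force: 40.4
```

Call:
move_arm(series=[3.5,0,0,0,0,0,0,3.5,0,0,0,0,0,0,3.5,0,0,-3,0,0,0,3.5,0,0,-4,0,0,0,3.5,3,-0.2,-2,0,0,0])

```text
time: 25.12
tool_pos: [0.5442, -0.0685, 0.1278]
tcp_rot: [2.239, 2.199, 0.003]
wrist_force: [0.6, 0.9, -0.3]
width: 0.41
grip_force: 0.0
```

Call:
move_arm(series=[3.5,5.5,-0.35,0,0,0,0,3.5,5.5,-0.35,0,0,0,0,3.5,5.5,-0.35,0,0,0,0,3.5,5.5,-0.35,0,0,0,0,3.5,5.5,-0.35,0,0,0,0])

```text
time: 25.75
tool_pos: [0.5291, 0.2097, 0.1252]
tcp_rot: [2.238, 2.204, -0.0]
wrist_force: [1.7, -0.3, -0.5]
width: 0.41
grip_force: 0.0
```

Call:
move_arm(series=[3.5,5.5,-0.35,2,0,0,0,3.5,5.2,-0.25,2,0,0,-2,3.5,0,0,0,0,0,0,3.5,0,0,0,0,0,0,3.5,0,0,0,0,0,0])

```text
time: 26.38
tool_pos: [0.5255, 0.3141, 0.086]
tcp_rot: [2.201, 2.241, 0.001]
wrist_force: [0.2, 0.5, -0.8]
width: 0.41
grip_force: 0.0
```

```bash
python3 - <<'E'
from h import *
delta(.5256,.317,.0265,1.2)
im=read_camera("top"); im2=read_camera("scene")
a=cv2.resize(im[165:240,300:450],None,fx=4,fy=4,interpolation=3);b=cv2.resize(im2[150:250,200:330],None,fx=4,fy=4,interpolation=3)
c=np.zeros((700//1,600,3),np.uint8); c[:300]=a; c[300:700,:520]=b
cv2.imwrite("pics/a5.png",cv2.resize(c,None,fx=.85,fy=.85)[:,:,::-1])
E
```

```text
pos [0.5255 0.3141 0.086 ] yaw 1.04 tilt 0.04 tool shift cm [0.29 0.01 5.95]
turn tool z deg -0.16
```

View pics/a5.png

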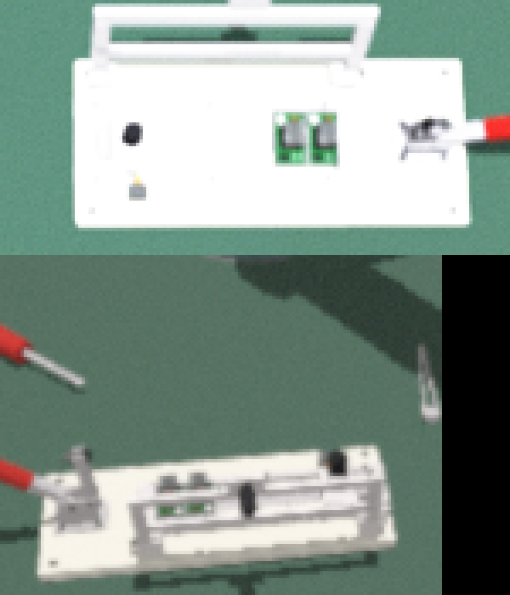

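Two modules lie flat and side by side at the stop (crop 291,138 and 323,138), and the jaw knob is still at its stop. Next is module C.

Call:
move_arm(series=[3.5,0.25,0,2.4,0,0,0,3.5,0,0,2.1,0,0,0,3.5,0,0,1.4,0,0,0,3.5,0,0,0,0,0,0,3.5,0,0,0,0,0,0])

```text
time: 27.1
tool_pos: [0.5253, 0.318, 0.0268]
tcp_rot: [2.199, 2.243, 0.001]
wrist_force: [0.2, -0.9, -0.1]
width: 0.41
grip_force: 0.0
```

Call:
move_arm(series=[1,0,0,0,0,0,0,1,0,0,0,0,0,0,1,0,0,0,0,0,0,1,0,0,0,0,0,0])

```text
time: 27.6
tool_pos: [0.5258, 0.3184, 0.0276]
tcp_rot: [2.199, 2.243, 0.003]
wrist_force: [1.2, 0.8, 5.2]
width: 0.197
grip_force: 40.5
```

Call:
move_arm(series=[1,0,0,-2,0,0,0,1,0,0,-4,0,0,0,1,0,0,-4,0,0,2,1,-4,0.27,0,0,0,0,1,-5.2,0.35,0,0,0,0])

```text
time: 28.22
tool_pos: [0.5302, 0.2259, 0.1284]
tcp_rot: [2.235, 2.207, 0.004]
wrist_force: [0.5, -0.4, -1.0]
width: 0.198
grip_force: 39.8
```

Call:
move_arm(series=[1,-5.2,0.35,0,0,0,0,1,-5.2,0.35,0,0,0,0,1,-5.2,0.35,0,0,0,0,1,-5.2,0.35,0,0,0,0,1,-5.2,0.35,0,0,0,0])

```text
time: 28.85
tool_pos: [0.5429, -0.0361, 0.1273]
tcp_rot: [2.238, 2.204, 0.0]
wrist_force: [1.6, -0.2, -0.9]
width: 0.194
grip_force: 39.8
```

Call:
move_arm(series=[1,-3,0.2,0,0,0,0,1,0,0,0,0,0,0,1,0,0,0,0,0,0,1,0,0,0,0,0,0])

```text
time: 29.35
tool_pos: [0.5446, -0.0633, 0.1266]
tcp_rot: [-2.236, -2.206, -0.0]
wrist_force: [-0.6, -0.3, -0.1]
width: 0.196
grip_force: 39.8
```

```bash
python3 - <<'E'
from h import *
delta(*jig(0,-9.6,41.5),-.9)
s=read_state(); print(s['wrist_force'].round(1),s['width']*8.54,s['grip_force'])
for i in modules()[0]: print(i)
E
```

```text
pos [ 0.5446 -0.0633  0.1266] yaw -0.79 tilt 0.02 tool shift cm [-0.22  0.06  8.51]
turn tool z deg 0.11
[-0.6 -0.3 -0.1] 1.6759582394473955 39.79187071323395
(np.float64(0.4545), np.float64(0.3127), np.float64(-32.9), array([31.5, 49.3]))
(np.float64(0.6187), np.float64(0.3263), np.float64(4.0), array([30.3, 49.6]))
```

Call:
move_arm(series=[1,-0.2,0.05,3,0,0,0,1,0,0,3,0,0,0,1,0,0,1.2,0,0,0,1,0,0,0.8,0,0,0,1,0,0,0.4,0,0,0])

```text
time: 30.02
tool_pos: [0.5459, -0.0663, 0.0428]
tcp_rot: [2.237, 2.205, 0.001]
wrist_force: [0.7, 0.1, -0.1]
width: 0.201
grip_force: 39.8
```

Call:
move_arm(series=[1,0,0,0.15,0,0,0,1,0,0,0.15,0,0,0,1,0,0,0,0,0,0,1,0,0,0,0,0,0])

```text
time: 30.52
tool_pos: [0.5455, -0.0666, 0.0398]
tcp_rot: [2.238, 2.204, 0.0]
wrist_force: [-0.5, -0.0, -0.4]
width: 0.202
grip_force: 39.8
```

Call:
move_arm(series=[1,0,0,0.06,0,0,0,1,0,0,0,0,0,0,1,-0.2,0,0,0,0,0,1,-0.1,0,0,0,0,0,1,0,0,0,0,0,0])

```text
time: 31.15
tool_pos: [0.5459, -0.0688, 0.0396]
tcp_rot: [2.239, 2.204, 0.003]
wrist_force: [-0.3, 3.9, 5.5]
width: 0.199
grip_force: 40.5
```

Call:
move_arm(series=[1,0,0,0,0,0,0])

```text
time: 31.28
tool_pos: [0.5459, -0.0688, 0.0396]
tcp_rot: [2.239, 2.204, 0.003]
wrist_force: [-1.4, 3.6, 5.9]
width: 0.194
grip_force: 40.5
```

Call:
move_arm(series=[3.5,0,0,0,0,0,0,3.5,0,0,0,0,0,0,3.5,0,0,-3,0,0,0,3.5,0,0,-4,0,0,0,3.5,3.1,-0.8,-2,0,0,0])

```text
time: 31.9
tool_pos: [0.5395, -0.0398, 0.1312]
tcp_rot: [2.239, 2.199, 0.003]
wrist_force: [0.2, 0.9, 0.0]
width: 0.413
grip_force: 0.0
```

Call:
move_arm(series=[3.5,5,-1.27,0,0,0,0,3.5,5,-1.27,0,0,0,0,3.5,5,-1.27,0,0,0,0,3.5,5,-1.27,0,0,0,0,3.5,5,-1.27,0,0,0,0])

```text
time: 32.52
tool_pos: [0.4774, 0.2138, 0.1286]
tcp_rot: [2.238, 2.204, -0.0]
wrist_force: [0.6, 0.5, -0.3]
width: 0.408
grip_force: 0.0
```

Call:
move_arm(series=[3.5,5,-1.27,2,0,0,0,3.5,5,-1.27,2,0,0,8,3.5,0,0,0,0,0,8,3.5,0,0,0,0,0,8,3.5,0,0,0,0,0,8])

```text
time: 33.15
tool_pos: [0.4538, 0.3129, 0.0882]
tcp_rot: [2.762, 1.497, -0.001]
wrist_force: [-0.4, -1.0, -0.3]
width: 0.412
grip_force: 0.0
```

Call:
move_arm(series=[3.5,0,0,0,0,0,0,3.5,0,0,0,0,0,0,3.5,0,0,0,0,0,0])

```text
time: 33.52
tool_pos: [0.4542, 0.3128, 0.0888]
tcp_rot: [2.758, 1.504, -0.0]
wrist_force: [0.5, -0.6, 0.1]
width: 0.415
grip_force: 0.0
```

```bash
python3 - <<'E'
from h import *
delta(.4551,.3139,.0265,-32.9)
E
```

```text
pos [0.4542 0.3128 0.0888] yaw -32.81 tilt 0.0 tool shift cm [0.14 0.02 6.23]
turn tool z deg 0.09
```

Call:
move_arm(series=[3.5,0.1,0,2.4,0,0,0,3.5,0,0,2.1,0,0,0,3.5,0,0,1.7,0,0,0,3.5,0,0,0,0,0,0,3.5,0,0,0,0,0,0])

```text
time: 34.15
tool_pos: [0.4551, 0.314, 0.0273]
tcp_rot: [-2.759, -1.502, -0.001]
wrist_force: [-0.3, 0.5, 0.2]
width: 0.412
grip_force: 0.0
```

Call:
move_arm(series=[1,0,0,0,0,0,0,1,0,0,0,0,0,0,1,0,0,0,0,0,0,1,0,0,0,0,0,0])

```text
time: 34.65
tool_pos: [0.4556, 0.3144, 0.0281]
tcp_rot: [-2.759, -1.502, -0.004]
wrist_force: [0.2, -0.5, 6.2]
width: 0.198
grip_force: 40.2
```

Call:
move_arm(series=[1,0,0,-2,0,0,0,1,0,0,-4,0,0,-8,1,0,0,-4,0,0,-8,1,0,0,0,0,0,-8,1,0,0,0,0,0,-8])

```text
time: 35.28
tool_pos: [0.4547, 0.3138, 0.1275]
tcp_rot: [2.233, 2.21, 0.001]
wrist_force: [-0.1, -0.0, -0.7]
width: 0.196
grip_force: 39.5
```

Call:
move_arm(series=[1,-4,1.08,0,0,0,0,1,-5.2,1.4,0,0,0,0,1,-5.2,1.4,0,0,0,0,1,-5.2,1.4,0,0,0,0,1,-5.2,1.4,0,0,0,0])

```text
time: 35.9
tool_pos: [0.5174, 0.0632, 0.1265]
tcp_rot: [-2.238, -2.204, 0.001]
wrist_force: [0.7, 0.4, 0.2]
width: 0.194
grip_force: 39.5
```

Call:
move_arm(series=[1,-5.2,1.4,0,0,0,0,1,-5,1.38,0,0,0,0,1,0,0,0,0,0,0,1,0,0,0,0,0,0,1,0,0,0,0,0,0])

```text
time: 36.52
tool_pos: [0.5433, -0.0364, 0.1265]
tcp_rot: [-2.236, -2.205, 0.001]
wrist_force: [0.2, -0.4, -0.7]
width: 0.191
grip_force: 39.5
```

```bash
python3 - <<'E'
from h import *
delta(*jig(0,15.8,42),-.9)
s=read_state(); print(s['wrist_force'].round(1),s['width']*8.54,s['grip_force'])
for i in modules()[0]: print(i)
E
```

```text
pos [ 0.5433 -0.0364  0.1265] yaw -0.79 tilt 0.06 tool shift cm [-0.36  0.25  8.45]
turn tool z deg 0.11
[ 0.2 -0.4 -0.7] 1.631651922881592 39.50939655303955
(np.float64(0.6184), np.float64(0.3263), np.float64(4.2), array([30.6, 49.6]))
```

Call:
move_arm(series=[1,-0.25,0.2,3,0,0,0,1,0,0,3,0,0,0,1,0,0,1.2,0,0,0,1,0,0,0.8,0,0,0,1,0,0,0.4,0,0,0])

```text
time: 37.2
tool_pos: [0.5464, -0.0399, 0.0432]
tcp_rot: [2.237, 2.205, 0.001]
wrist_force: [0.8, -1.3, 0.8]
width: 0.197
grip_force: 39.5
```

Call:
move_arm(series=[1,0,0,0.15,0,0,0,1,0,0,0.15,0,0,0,1,0,0,0,0,0,0,1,0,0,0,0,0,0])

```text
time: 37.7
tool_pos: [0.5461, -0.0402, 0.0402]
tcp_rot: [2.238, 2.204, 0.0]
wrist_force: [-1.3, 0.0, -0.5]
width: 0.2
grip_force: 39.5
```

Call:
move_arm(series=[1,0,0,0.06,0,0,0,1,0,0,0,0,0,0,1,-0.2,0,0,0,0,0,1,-0.15,0,0,0,0,0,1,0,0,0,0,0,0])

```text
time: 38.33
tool_pos: [0.5467, -0.0426, 0.0401]
tcp_rot: [-2.239, -2.203, -0.004]
wrist_force: [-0.9, 5.8, 6.2]
width: 0.197
grip_force: 40.3
```

Call:
move_arm(series=[1,0,0,0,0,0,0])

```text
time: 38.45
tool_pos: [0.5466, -0.0426, 0.0401]
tcp_rot: [-2.239, -2.204, -0.003]
wrist_force: [-0.7, 5.5, 6.2]
width: 0.2
grip_force: 40.3
```

Call:
move_arm(series=[3.5,0,0,0,0,0,0,3.5,0,0,0,0,0,0,3.5,0,0,-3,0,0,0,3.5,0,0,-4,0,0,0,3.5,3.1,0,-2,0,0,0])

```text
time: 39.08
tool_pos: [0.5477, -0.0141, 0.1314]
tcp_rot: [2.239, 2.199, 0.002]
wrist_force: [1.1, 0.5, -0.1]
width: 0.407
grip_force: 0.0
```

Call:
move_arm(series=[3.5,5,0,0,0,0,0,3.5,5,0,0,0,0,0,3.5,5,1.2,0,0,0,0,3.5,5,1.4,0,0,0,0,3.5,5,1.4,0,0,0,0])

```text
time: 39.7
tool_pos: [0.5903, 0.2379, 0.1289]
tcp_rot: [2.238, 2.204, -0.001]
wrist_force: [0.6, -1.4, -0.2]
width: 0.407
grip_force: 0.0
```

Call:
move_arm(series=[3.5,5,1.4,2,0,0,0,3.5,4,1.36,2,0,0,-5.2,3.5,0,0,0,0,0,0,3.5,0,0,0,0,0,0,3.5,0,0,0,0,0,0])

```text
time: 40.33
tool_pos: [0.6193, 0.3251, 0.09]
tcp_rot: [2.137, 2.302, 0.001]
wrist_force: [0.6, -0.3, -0.4]
width: 0.41
grip_force: 0.0
```

```bash
python3 - <<'E'
from h import *
delta(.620,.3277,.0265,4.3)
im=read_camera("top"); im2=read_camera("scene")
a=cv2.resize(im[165:240,300:450],None,fx=4,fy=4,interpolation=3);b=cv2.resize(im2[150:250,200:330],None,fx=4,fy=4,interpolation=3)
c=np.zeros((700//1,600,3),np.uint8); c[:300]=a; c[300:700,:520]=b
cv2.imwrite("pics/a6.png",cv2.resize(c,None,fx=.85,fy=.85)[:,:,::-1])
E
```

```text
pos [0.6193 0.3251 0.09  ] yaw 4.25 tilt 0.04 tool shift cm [0.25 0.08 6.35]
turn tool z deg -0.05
```

View pics/a6.png

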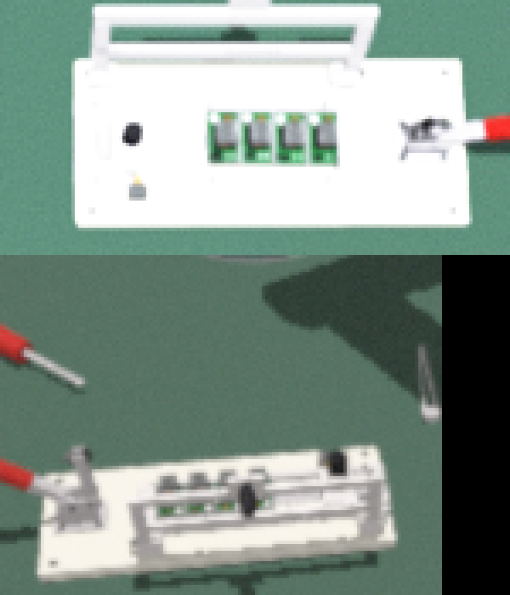

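Four modules stand in a tight row (crop 223 to 325, 138). Picking the last one, E.

Call:
move_arm(series=[3.5,0.2,0.05,2.4,0,0,0,3.5,0,0,2.2,0,0,0,3.5,0,0,1.7,0,0,0,3.5,0,0,0,0,0,0,3.5,0,0,0,0,0,0])

```text
time: 41.05
tool_pos: [0.6197, 0.3284, 0.0265]
tcp_rot: [2.136, 2.304, 0.001]
wrist_force: [0.1, -0.2, 0.2]
width: 0.413
grip_force: 0.0
```

Call:
move_arm(series=[1,0,0,0,0,0,0,1,0,0,0,0,0,0,1,0,0,0,0,0,0,1,0,0,0,0,0,0])

```text
time: 41.55
tool_pos: [0.6204, 0.3288, 0.0276]
tcp_rot: [2.135, 2.303, 0.003]
wrist_force: [0.4, -0.7, 6.6]
width: 0.196
grip_force: 40.8
```

Call:
move_arm(series=[1,0,0,-2,0,0,0,1,0,0,-4,0,0,0,1,0,0,-4,0,0,5.2,1,-4,-1,0,0,0,0,1,-5,-1.5,0,0,0,0])

```text
time: 42.18
tool_pos: [0.5934, 0.2387, 0.1282]
tcp_rot: [2.235, 2.206, 0.004]
wrist_force: [1.0, -0.5, -1.1]
width: 0.195
grip_force: 40.1
```

Call:
move_arm(series=[1,-5,-1.5,0,0,0,0,1,-5,-1.5,0,0,0,0,1,-5,-1.4,0,0,0,0,1,-5,0,0,0,0,0,1,-3,0,0,0,0,0])

```text
time: 42.8
tool_pos: [0.5447, 0.0073, 0.127]
tcp_rot: [2.24, 2.203, -0.0]
wrist_force: [0.5, 0.3, -0.7]
width: 0.197
grip_force: 40.1
```

Call:
move_arm(series=[1,-2.3,0,0,0,0,0,1,0,0,0,0,0,0,1,0,0,0,0,0,0,1,0,0,0,0,0,0])

```text
time: 43.3
tool_pos: [0.5452, -0.0127, 0.1264]
tcp_rot: [-2.237, -2.206, -0.0]
wrist_force: [0.3, -0.2, -1.1]
width: 0.197
grip_force: 40.1
```

```bash
python3 - <<'E'
from h import *
delta(*jig(0,43,42),-.9)
s=read_state(); print(s['wrist_force'].round(1),s['width']*8.54,s['grip_force'])
for i in modules()[0]: print(i)
E
```

```text
pos [ 0.5452 -0.0127  0.1264] yaw -0.8 tilt 0.02 tool shift cm [-0.02  0.09  8.44]
turn tool z deg 0.1
[ 0.3 -0.2 -1.1] 1.6789549450551502 40.107688307762146
```

Call:
move_arm(series=[1,0.1,0,3,0,0,0,1,0,0,3,0,0,0,1,0,0,1.2,0,0,0,1,0,0,0.8,0,0,0,1,0,0,0.4,0,0,0])

```text
time: 43.98
tool_pos: [0.5458, -0.0125, 0.0426]
tcp_rot: [2.237, 2.204, 0.001]
wrist_force: [-0.4, -0.0, -1.3]
width: 0.199
grip_force: 40.1
```

Call:
move_arm(series=[1,0,0,0.15,0,0,0,1,0,0,0.15,0,0,0,1,0,0,0,0,0,0,1,0,0,0,0,0,0])

```text
time: 44.48
tool_pos: [0.5455, -0.0127, 0.0396]
tcp_rot: [2.238, 2.204, 0.001]
wrist_force: [-0.1, 0.6, 0.1]
width: 0.197
grip_force: 40.2
```

Call:
move_arm(series=[1,0,0,0.06,0,0,0,1,0,0,0,0,0,0,1,-0.2,0,0,0,0,0,1,-0.2,0,0,0,0,0,1,0,0,0,0,0,0])

```text
time: 45.1
tool_pos: [0.5462, -0.0164, 0.0396]
tcp_rot: [2.238, 2.203, 0.003]
wrist_force: [-0.8, 2.8, 4.6]
width: 0.2
grip_force: 40.8
```

Call:
move_arm(series=[1,0,0,0,0,0,0])

```text
time: 45.22
tool_pos: [0.5462, -0.0164, 0.0395]
tcp_rot: [2.238, 2.204, 0.003]
wrist_force: [-0.8, 2.3, 5.6]
width: 0.196
grip_force: 40.8
```

All five are in. I'll release and rise, then grip the jaw knob across x so no finger meets the last transformer, and walk the jaw in.

Call:
move_arm(series=[3.5,0,0,0,0,0,0,3.5,0,0,0,0,0,0,3.5,0,0,-3,0,0,0,3.5,0,0,-3,0,0,0,3.5,4.3,0,0,0,0,0])

```text
time: 45.85
tool_pos: [0.5485, 0.0248, 0.1016]
tcp_rot: [2.239, 2.197, 0.006]
wrist_force: [1.0, 1.2, -0.1]
width: 0.408
grip_force: 0.0
```

Call:
move_arm(series=[3.5,0,0,0,0,0,0,3.5,0,0,0,0,0,0,3.5,0,0,0,0,0,0])

```text
time: 46.22
tool_pos: [0.5454, 0.0257, 0.0981]
tcp_rot: [-2.238, -2.204, 0.002]
wrist_force: [-0.7, 0.0, 0.3]
width: 0.41
grip_force: 0.0
```

```bash
python3 - <<'E'
from h import *
delta(.5467,.0271,.045,-.9)
im=read_camera("top"); im2=read_camera("scene")
a=cv2.resize(im[165:240,300:450],None,fx=4,fy=4,interpolation=3);b=cv2.resize(im2[150:250,200:330],None,fx=4,fy=4,interpolation=3)
c=np.zeros((700//1,600,3),np.uint8); c[:300]=a; c[300:700,:520]=b
cv2.imwrite("pics/a7.png",cv2.resize(c,None,fx=.85,fy=.85)[:,:,::-1])
E
```

```text
pos [0.5454 0.0257 0.0981] yaw -0.89 tilt 0.07 tool shift cm [0.14 0.14 5.31]
turn tool z deg 0.01
```

View pics/a7.png

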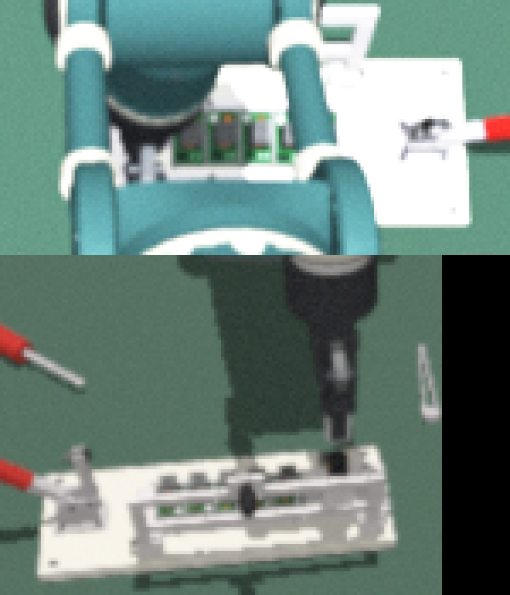

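Five modules lie flat in the row, with the gripper above the jaw knob at crop 335,460. Gripping it now and easing the jaw in.

Call:
move_arm(series=[3.5,0.1,0.05,2,0,0,0,3.5,0,0,2,0,0,0,3.5,0,0,1.2,0,0,0,3.5,0,0,0,0,0,0,1,0,0,0,0,0,0], grip_force=50)

```text
time: 46.95
tool_pos: [0.5467, 0.0272, 0.0472]
tcp_rot: [2.238, 2.204, 0.0]
wrist_force: [-8.7, -1.2, 3.0]
width: 0.21
grip_force: 6.2
```

Call:
move_arm(series=[1,0,0,0,0,0,0,1,0,0,0,0,0,0,1,0,0,0,0,0,0])

```text
time: 47.32
tool_pos: [0.5463, 0.0273, 0.0474]
tcp_rot: [2.238, 2.205, -0.0]
wrist_force: [-4.2, -1.7, 6.0]
width: 0.191
grip_force: 49.3
```

Call:
move_arm(series=[1,-0.3,0,0,0,0,0,1,-0.4,0,0,0,0,0,1,-0.4,0,0,0,0,0,1,-0.3,0,0,0,0,0,1,0,0,0,0,0,0])

```text
time: 47.95
tool_pos: [0.546, 0.0122, 0.0474]
tcp_rot: [2.237, 2.204, -0.002]
wrist_force: [-4.4, -4.6, 6.1]
width: 0.186
grip_force: 49.3
```

Call:
move_arm(series=[1,-0.1,0,0,0,0,0,1,-0.05,0,0,0,0,0,1,0,0,0,0,0,0])

```text
time: 48.32
tool_pos: [0.546, 0.0109, 0.0474]
tcp_rot: [2.237, 2.205, -0.002]
wrist_force: [-4.2, -3.9, 5.3]
width: 0.184
grip_force: 49.3
```

Call:
move_arm(series=[3.5,0,0,0,0,0,0,3.5,0,0,0,0,0,0,3.5,0,0,-3,0,0,0,3.5,0,0,-4,0,0,0,3.5,0,0,-3,0,0,0])

```text
time: 48.95
tool_pos: [0.5471, 0.0121, 0.1484]
tcp_rot: [2.237, 2.204, 0.003]
wrist_force: [0.5, -0.3, -0.7]
width: 0.413
grip_force: 0.0
```

Call:
move_arm(series=[4,4,0,-2,0,0,-9,4,0,0,0,0,0,-9,4,0,0,0,0,0,-9,4,0,0,0,0,0,-9,4,0,0,0,0,0,-9])

```text
time: 49.58
tool_pos: [0.5471, 0.0523, 0.1667]
tcp_rot: [1.216, 2.896, 0.001]
wrist_force: [-0.1, 0.5, 0.3]
width: 0.468
grip_force: 0.0
```

Call:
move_arm(series=[4,0,0,0,0,0,-9,4,0,0,0,0,0,-9,4,0,0,0,0,0,-9,4,0,0,0,0,0,-9,4,0,0,0,0,0,-9])

```text
time: 50.2
tool_pos: [0.5471, 0.0522, 0.1667]
tcp_rot: [0.015, 3.141, 0.0]
wrist_force: [0.1, 0.4, 0.7]
width: 0.47
grip_force: 0.0
```

```bash
python3 - <<'E'
from h import *
delta(*jig(112,0,150),89.1)
K,r0=None,np.hypot(90,27)
for k in (1.95,1.9): 
    a=np.arctan2(27,90)+k; print(k,"knob pt jig x,z",50-r0*np.cos(a),25+r0*np.sin(a), "normal dir from vertical",np.degrees(k))
im=read_camera("top"); im2=read_camera("scene")
a=cv2.resize(im[165:240,300:450],None,fx=4,fy=4,interpolation=3);b=cv2.resize(im2[150:250,200:330],None,fx=4,fy=4,interpolation=3)
c=np.zeros((700//1,600,3),np.uint8); c[:300]=a; c[300:700,:520]=b
cv2.imwrite("pics/a8.png",cv2.resize(c,None,fx=.85,fy=.85)[:,:,::-1])
E
```

```text
pos [0.5471 0.0522 0.1667] yaw 89.44 tilt 0.05 tool shift cm [-11.13 -10.88   1.68]
turn tool z deg 0.34
1.95 knob pt jig x,z 108.39818712672029 98.6114919038635 normal dir from vertical 111.72677005051052
1.9 knob pt jig x,z 104.64616338527551 101.43818958655271 normal dir from vertical 108.8619810748564
```

View pics/a8.png

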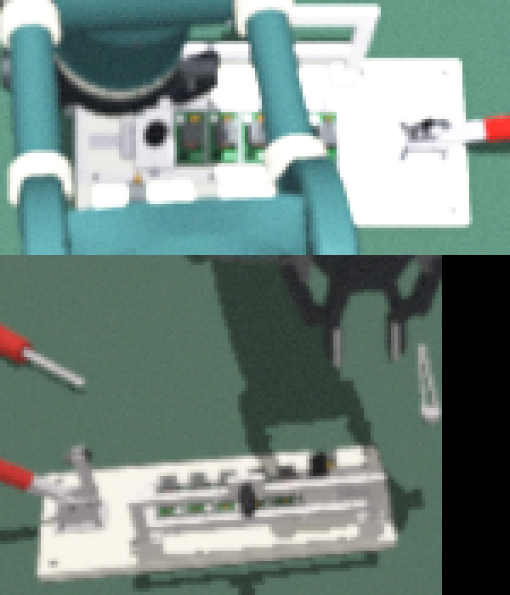

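The jaw has gone in against the row (jaw knob at crop 155,132). Now I'll fetch the frame knob.

Call:
move_arm(series=[4,-3.7,-3.6,0,0,0,0,4,-3.7,-3.6,0,0,0,0,4,-3.5,-3.6,0,0,0,0,4,0,0,0,0,0,0,4,0,0,0,0,0,0], grip_force=30)

```text
time: 50.92
tool_pos: [0.6537, -0.0575, 0.1661]
tcp_rot: [-0.027, -3.14, -0.001]
wrist_force: [-0.0, 0.1, 0.8]
width: 0.469
grip_force: 0.0
```

Call:
move_arm(series=[4,0,0,0,0,0,0,4,0,0,0,0,0,0])

```text
time: 51.18
tool_pos: [0.6535, -0.0568, 0.1668]
tcp_rot: [-0.023, -3.141, -0.0]
wrist_force: [0.2, -0.2, 0.1]
width: 0.47
grip_force: 0.0
```

```bash
python3 - <<'E'
from h import *
delta(*jig(109.5,0,96),89.1)
im=read_camera("scene"); crop(im,200,110,330,250,4.2,"pics/a9.png")
E
```

```text
pos [ 0.6535 -0.0568  0.1668] yaw 89.17 tilt 0.01 tool shift cm [-0.14 -0.08  7.08]
turn tool z deg 0.07
```

View pics/a9.png

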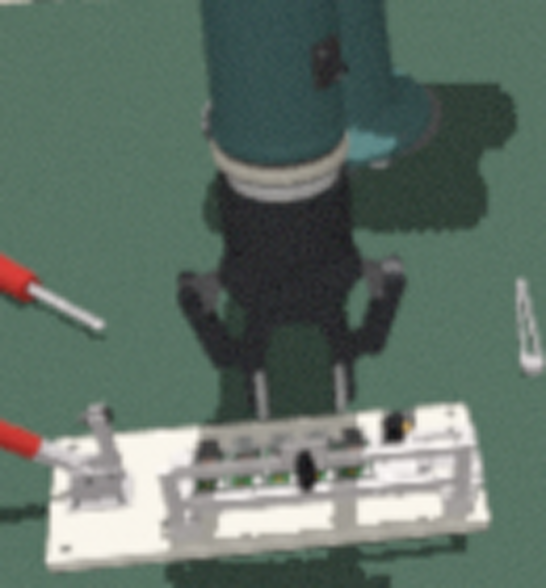

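The fingers are centred over the frame knob (crop 305,468). Going down to grip.

Call:
move_arm(series=[4,-0.15,-0.05,2.5,0,0,0,4,0,0,2.5,0,0,0,4,0,0,1.9,0,0,0,4,0,0,0,0,0,0,1,0,0,0,0,0,0])

```text
time: 51.85
tool_pos: [0.6561, -0.0582, 0.0985]
tcp_rot: [0.024, 3.14, -0.0]
wrist_force: [-0.4, 0.8, 0.3]
width: 0.267
grip_force: 0.0
```

Call:
move_arm(series=[1,0,0,0,0,0,0,1,0,0,0,0,0,0,1,0,0,0,0,0,0,1,0,0,0,0,0,0])

```text
time: 52.35
tool_pos: [0.6566, -0.0579, 0.0991]
tcp_rot: [0.024, 3.139, 0.001]
wrist_force: [-0.5, 3.2, 6.2]
width: 0.144
grip_force: 29.7
```

```bash
python3 - <<'E'
from h import *
s=read_state(); r=np.hypot(90,27);a0=np.arctan2(27,90); p=None
print(s['tool_pos'].round(4),s['width']*8.54,s['grip_force'],s['wrist_force'].round(1))
for k in np.arange(1.95,-.01,-.13):
    q=np.array([50-r*np.cos(a0+k),25+r*np.sin(a0+k)])/10
    if p is not None: print(round(k,2),"tool x",round(-(q-p)[0],1),"tool z",round(-(q-p)[1],1))
    p=q
E
```

```text
[ 0.6566 -0.0579  0.0991] 1.227761547943439 29.68974468880333 [-0.5  3.2  6.2]
1.82 tool x 1.0 tool z -0.7
1.69 tool x 1.1 tool z -0.6
1.56 tool x 1.1 tool z -0.4
1.43 tool x 1.2 tool z -0.3
1.3 tool x 1.2 tool z -0.1
1.17 tool x 1.2 tool z 0.1
1.04 tool x 1.2 tool z 0.2
0.91 tool x 1.2 tool z 0.4
0.78 tool x 1.1 tool z 0.5
0.65 tool x 1.0 tool z 0.7
0.52 tool x 0.9 tool z 0.8
0.39 tool x 0.8 tool z 0.9
0.26 tool x 0.7 tool z 1.0
0.13 tool x 0.6 tool z 1.1
-0.0 tool x 0.4 tool z 1.1
```

Call:
move_arm(series=[1,1.0,0,-0.7,0,0,0,1,1.1,0,-0.6,0,0,0,1,1.1,0,-0.4,0,0,0,1,1.2,0,-0.3,0,0,0,1,1.2,0,-0.1,0,0,0])

```text
time: 52.98
tool_pos: [0.598, -0.0571, 0.1181]
tcp_rot: [-0.024, -3.14, -0.001]
wrist_force: [2.2, 5.1, -3.2]
width: 0.143
grip_force: 30.5
```

Call:
move_arm(series=[1,1.2,0,0.1,0,0,0,1,1.2,0,0.2,0,0,0,1,1.2,0,0.4,0,0,0,1,1.1,0,0.5,0,0,0,1,1.0,0,0.7,0,0,0])

```text
time: 53.6
tool_pos: [0.5415, -0.0562, 0.0998]
tcp_rot: [-0.024, -3.141, -0.001]
wrist_force: [0.5, 4.9, 1.9]
width: 0.144
grip_force: 33.4
```

Call:
move_arm(series=[1,0,0,0,0,0,0,1,0,0,0,0,0,0,1,0,0,0,0,0,0])

```text
time: 53.98
tool_pos: [0.5414, -0.0562, 0.0998]
tcp_rot: [-0.024, -3.139, -0.001]
wrist_force: [-1.8, 6.4, 3.3]
width: 0.139
grip_force: 33.6
```

```bash
python3 - <<'E'
from h import *
r=np.hypot(90,27);a=np.arctan2(27,90)+.65
delta(*jig(50-r*np.cos(a),0,25+r*np.sin(a)),89.1)
s=read_state();print(s['width']*8.54,s['grip_force'],s['wrist_force'].round(1))
E
```

```text
pos [ 0.5414 -0.0562  0.0998] yaw 89.12 tilt 0.14 tool shift cm [ 0.14  0.04 -0.12]
turn tool z deg 0.02
1.1885144746842438 33.56343073071912 [-1.8  6.4  3.3]
```

Call:
move_arm(series=[1,1.0,0,0.8,0,0,0,1,0.8,0,0.9,0,0,0,1,0.7,0,1.0,0,0,0,1,0.6,0,1.1,0,0,0,1,0,0,0,0,0,0])

```text
time: 54.6
tool_pos: [0.5103, -0.0557, 0.0609]
tcp_rot: [-0.024, -3.14, -0.001]
wrist_force: [-0.3, 5.7, 0.6]
width: 0.142
grip_force: 32.6
```

Call:
move_arm(series=[1,0.2,0,0.4,0,0,0,1,0.2,0,0.4,0,0,0,1,0,0,0.2,0,0,0,1,0,0,0,0,0,0,1,0,0,0,0,0,0])

```text
time: 55.22
tool_pos: [0.5067, -0.0557, 0.0516]
tcp_rot: [-0.024, -3.14, -0.001]
wrist_force: [-0.4, 6.1, -0.1]
width: 0.146
grip_force: 32.6
```

Call:
move_arm(series=[1,0,0,0.1,0,0,0,1,0,0,0.1,0,0,0,1,0,0,0,0,0,0])

```text
time: 55.6
tool_pos: [0.5061, -0.0557, 0.0493]
tcp_rot: [-0.024, -3.139, -0.001]
wrist_force: [-1.2, 5.4, 1.3]
width: 0.144
grip_force: 32.6
```

Call:
move_arm(series=[3.5,0,0,0,0,0,0,3.5,0,0,0,0,0,0,3.5,0,0,-2,0,0,0,3.5,0,0,-4,0,0,0,3.5,0,0,-4,0,0,0])

```text
time: 56.22
tool_pos: [0.507, -0.0567, 0.1504]
tcp_rot: [-0.024, -3.14, 0.001]
wrist_force: [1.7, 0.1, -0.6]
width: 0.409
grip_force: 0.0
```

Call:
move_arm(series=[3.5,4,0,0,0,0,0,3.5,0,0,0,0,0,0,3.5,0,0,0,0,0,0])

```text
time: 56.6
tool_pos: [0.4678, -0.0558, 0.1497]
tcp_rot: [0.024, 3.141, -0.001]
wrist_force: [0.7, -0.5, 0.0]
width: 0.41
grip_force: 0.0
```

```bash
python3 - <<'E'
from h import *
s=read_state();print(s['tool_pos'],s['wrist_force'].round(1))
im=read_camera("top"); im2=read_camera("scene")
a=cv2.resize(im[165:240,320:470],None,fx=4,fy=4,interpolation=3);b=cv2.resize(im2[150:250,180:330],None,fx=4,fy=4,interpolation=3)
c=np.zeros((700//1,600,3),np.uint8); c[:300]=a; c[300:700]=b
cv2.imwrite("pics/a10.png",cv2.resize(c,None,fx=.85,fy=.85)[:,:,::-1])
E
```

```text
[ 0.46775186 -0.0558043   0.14974102] [ 0.7 -0.5  0. ]
```

View pics/a10.png

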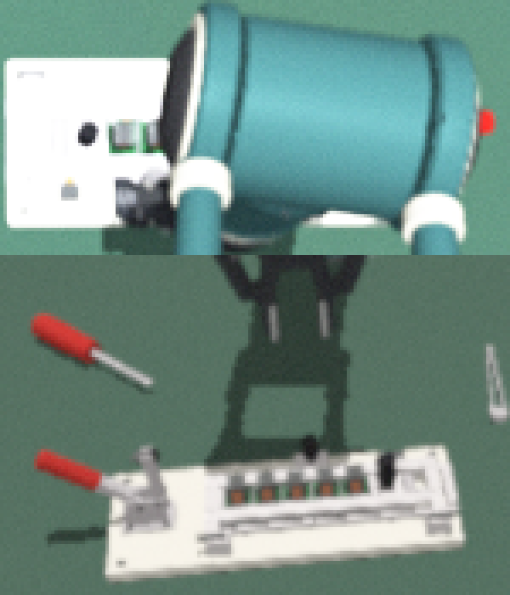

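The frame is flat over the five modules, the jaw knob at crop 387,470 is just behind the row, and the clamp handle is still open with its red grip at 65,468. Next is the clamp; I'll check its handle position with the first top image.

```bash
python3 - <<'E'
from h import *
im=cv2.imread("pics/top0.png")[:,:,::-1].astype(int)
def red(n,im): 
    m=(im[...,0]>150)&(im[...,1]<70)&(im[...,2]<70); v,u=np.nonzero(m); return u,v
u,v=red("top",im); k=(u>430)&(u<475)&(v>190)&(v<215); print("red px",u[k].min(),u[k].max(),v[k].mean(), "tip mean v",v[k&(u>u[k].max()-4)].mean())
for rr in (50,92,96): print(rr,proj("top",jig(0,-150-rr*np.sin(.95),34+rr*np.cos(.95))).round(1))
delta(*jig(0,-220,150),-.9)
delta(*jig(0,-220,80),-.9)
p=None
for k in np.linspace(.95,0,8):
    q=np.array([-150-86*np.sin(k),34+86*np.cos(k)])/10
    if p is not None: print(round(k,2),"tool x",round((q-p)[0],2),"tool z",round(-(q-p)[1],2))
    p=q
print(jig(0,-150,116))
E
```

```text
red px 443 464 201.70247933884298 tip mean v 200.57142857142858
50 [446.1 202.6]
92 [462.8 200.8]
96 [464.5 200.6]
pos [ 0.4682 -0.0557  0.1496] yaw 89.13 tilt 0.02 tool shift cm [ -7.7  -21.9   -0.03]
turn tool z deg 90.03
pos [ 0.4682 -0.0557  0.1496] yaw 89.13 tilt 0.02 tool shift cm [ -7.7  -21.9    6.97]
turn tool z deg 90.03
0.81 tool x 0.74 tool z -0.9
0.68 tool x 0.86 tool z -0.79
0.54 tool x 0.96 tool z -0.67
0.41 tool x 1.04 tool z -0.53
0.27 tool x 1.1 tool z -0.39
0.14 tool x 1.14 tool z -0.24
0.0 tool x 1.16 tool z -0.08
[ 0.5429746  -0.20584135  0.116     ]
```

Call:
move_arm(series=[4,-1.5,-4.4,-2,0,0,0,4,-1.5,-4.4,0,0,0,0,4,-1.5,-4.4,0,0,0,0,4,-1.5,-4.4,0,0,0,0,4,-1.7,-4.3,0,0,0,0], grip_force=40)

```text
time: 57.32
tool_pos: [0.5421, -0.2774, 0.169]
tcp_rot: [-0.024, -3.141, -0.0]
wrist_force: [1.0, -0.1, -0.5]
width: 0.465
grip_force: 0.0
```

Call:
move_arm(series=[4,0,0,0,0,0,9,4,0,0,0,0,0,9,4,0,0,0,0,0,9,4,0,0,0,0,0,9,4,0,0,0,0,0,9])

```text
time: 57.95
tool_pos: [0.5418, -0.2759, 0.1689]
tcp_rot: [-1.231, -2.889, 0.0]
wrist_force: [-0.3, 0.5, -0.2]
width: 0.468
grip_force: 0.0
```

Call:
move_arm(series=[4,0,0,0,0,0,9,4,0,0,0,0,0,9,4,0,0,0,0,0,9,4,0,0,0,0,0,9,4,0,0,0,0,0,9])

```text
time: 58.58
tool_pos: [0.5418, -0.2759, 0.1689]
tcp_rot: [-2.243, -2.198, 0.001]
wrist_force: [-0.8, 0.8, 0.0]
width: 0.469
grip_force: 0.0
```

Call:
move_arm(series=[4,0,0,0,0,0,0,4,0,0,0,0,0,0,4,0,0,0,0,0,0])

```text
time: 58.95
tool_pos: [0.5414, -0.2756, 0.1695]
tcp_rot: [-2.236, -2.206, 0.0]
wrist_force: [0.2, 0.4, 0.2]
width: 0.468
grip_force: 0.0
```

```bash
python3 - <<'E'
from h import *
delta(*jig(0,-220,80),-.9)
E
```

```text
pos [ 0.5414 -0.2756  0.1695] yaw -0.78 tilt 0.01 tool shift cm [-0.02  0.05  8.95]
turn tool z deg 0.12
```

Call:
move_arm(series=[4,0,0.05,3,0,0,0,4,0,0,3,0,0,0,4,0,0,2,0,0,0,4,0,0,0.9,0,0,0,4,0,0,0,0,0,0])

```text
time: 59.58
tool_pos: [0.5416, -0.2755, 0.0803]
tcp_rot: [-2.237, -2.204, 0.0]
wrist_force: [0.5, 0.4, -0.7]
width: 0.47
grip_force: 0.0
```

Call:
move_arm(series=[1,0,0,0,0,0,0,1,0,0,0,0,0,0,1,0,0,0,0,0,0,1,0,0,0,0,0,0])

```text
time: 60.08
tool_pos: [0.5417, -0.2762, 0.0821]
tcp_rot: [2.237, 2.204, -0.001]
wrist_force: [-4.6, -0.6, 5.4]
width: 0.181
grip_force: 39.3
```

Gripped the handle (17 mm). Swinging it up.

Call:
move_arm(series=[1,0.74,0,-0.9,0,0,0,1,0.86,0,-0.8,0,0,0,1,0.96,0,-0.65,0,0,0,1,1.04,0,-0.55,0,0,0,1,1.1,0,-0.4,0,0,0])

```text
time: 60.7
tool_pos: [0.5422, -0.2273, 0.1134]
tcp_rot: [-2.237, -2.204, 0.0]
wrist_force: [2.3, 1.2, -10.9]
width: 0.174
grip_force: 38.9
```

Call:
move_arm(series=[1,1.14,0,-0.2,0,0,0,1,1.0,0,-0.1,0,0,0,1,0,0,0,0,0,0,1,0,0,0,0,0,0,1,0,0,0,0,0,0])

```text
time: 61.32
tool_pos: [0.543, -0.2076, 0.117]
tcp_rot: [2.238, 2.204, 0.0]
wrist_force: [-0.3, 0.4, -0.7]
width: 0.118
grip_force: 0.0
```

```bash
python3 - <<'E'
from h import *
delta(*jig(0,-150,116),-.9)
s=read_state();print(s['width']*8.54,s['grip_force'],s['wrist_force'].round(1))
E
```

```text
pos [ 0.543  -0.2076  0.117 ] yaw -0.89 tilt 0.03 tool shift cm [ 0.18 -0.    0.1 ]
turn tool z deg 0.01
1.0043383908953951 0.0 [-0.3  0.4 -0.7]
```

The grip slipped off the handle near the end. I'll rise and measure the handle angle from its red pixels.

Call:
move_arm(series=[1,0,0,-3,0,0,0,1,0,0,-4,0,0,0,4,3,-4,0,0,0,0,4,5,-4,0,0,0,0,4,5,-4,0,0,0,0])

```text
time: 61.95
tool_pos: [0.4256, -0.0772, 0.1868]
tcp_rot: [2.24, 2.202, 0.001]
wrist_force: [1.4, 0.5, 0.3]
width: 0.469
grip_force: 0.0
```

```bash
cat >> h.py <<'E'
def clamp():
    for n,b in (("top",(395,180,475,225)),("scene",(180,170,245,235))):
        im=read_camera(n).astype(int); x0,y0,x1,y1=b; c=im[y0:y1,x0:x1]
        m=(c[...,0]>120)&(c[...,1]<c[...,0]*.5)&(c[...,2]<c[...,0]*.5); v,u=np.nonzero(m)
        print(n,len(u), None if len(u)==0 else (u.min()+x0,u.max()+x0,v.min()+y0,v.max()+y0,(u.mean()+x0).round(1),(v.mean()+y0).round(1)))
    for k in (.95,.7,.5,.3,.15,0):
        f=lambda r:jig(0,-150-r*np.sin(k),34+r*np.cos(k))
        print(k,"end",proj("top",f(96)).round(1),proj("scene",f(96)).round(1),"mid",proj("top",f(72)).round(1),proj("scene",f(72)).round(1))
E
python3 - <<'E'
from h import *
clamp(); s=read_state(); print(s['tool_pos'])
E
```

```text
top 0 None
scene 195 (np.int64(190), np.int64(216), np.int64(170), np.int64(212), np.float64(203.7), np.float64(187.9))
0.95 end [464.5 200.6] [191.4 208.7] mid [454.8 201.7] [199.2 211.8]
0.7 end [460.4 199.2] [196.1 203.4] mid [451.7 200.6] [202.8 207.9]
0.5 end [455.5 198.3] [201.2 199.9] mid [448. 200.] [206.5 205.4]
0.3 end [449.2 197.7] [207.2 197.3] mid [443.3 199.6] [211.  203.4]
0.15 end [443.8 197.4] [212. 196.] mid [439.3 199.4] [214.6 202.4]
0 end [438.  197.3] [217.2 195.2] mid [435.1 199.3] [218.4 201.9]
[ 0.42199184 -0.07456396  0.18522869]
```

```bash
python3 - <<'E'
from h import *
im=read_camera("scene").astype(int)
m=(im[...,0]>110)&(im[...,1]<im[...,0]*.55)&(im[...,2]<im[...,0]*.55)
for v in range(183,216):
    u=np.nonzero(m[v,180:245])[0]+180
    if len(u): print(v,u.min(),u.max(),len(u))
E
```

```text
198 204 208 5
199 204 208 5
200 203 209 7
201 204 210 7
202 205 211 7
203 205 211 7
204 206 212 7
205 207 213 7
206 208 213 6
207 208 214 7
208 209 215 7
209 210 215 6
210 210 216 7
211 211 216 6
212 212 215 4
213 213 214 2
```

The handle stands at about 0.32 rad from upright: its end is at scene (206,198) and its slope fits. It is high now, so I'll push it the rest of the way with closed fingers from the -y side.

```bash
python3 - <<'E'
from h import *
delta(*jig(0,-216,185),-.9)
E
```

```text
pos [ 0.4246 -0.0763  0.1862] yaw -0.74 tilt 0.04 tool shift cm [-19.4   11.98   0.11]
turn tool z deg 0.16
```

Call:
move_arm(series=[0,-4,2.4,-1,0,0,0,0,-4,2.4,0,0,0,0,0,-4,2.4,0,0,0,0,0,-4,2.4,0,0,0,0,0,-3.5,2.4,0,0,0,0])

```text
time: 62.72
tool_pos: [0.545, -0.278, 0.1965]
tcp_rot: [2.239, 2.202, -0.0]
wrist_force: [0.1, -0.4, 0.1]
width: 0.004
grip_force: 0.0
```

Call:
move_arm(series=[0,0,0,0,0,0,0,0,0,0,0,0,0,0,0,0,0,0,0,0,0])

```text
time: 63.1
tool_pos: [0.5432, -0.2741, 0.1965]
tcp_rot: [-2.237, -2.204, 0.0]
wrist_force: [-0.4, -0.4, 0.3]
width: -0.001
grip_force: 0.0
```

```bash
python3 - <<'E'
from h import *
delta(*jig(0,-216,108),-.9)
E
```

```text
pos [ 0.5432 -0.2741  0.1965] yaw -0.85 tilt 0.04 tool shift cm [ 0.22 -0.13  8.85]
turn tool z deg 0.05
```

Call:
move_arm(series=[0,0,-0.1,3,0,0,0,0,0,0,3,0,0,0,0,0,0,2.8,0,0,0,0,0,0,0,0,0,0,0,1,0,0,0,0,0])

```text
time: 63.72
tool_pos: [0.5434, -0.2646, 0.11]
tcp_rot: [2.237, 2.203, 0.001]
wrist_force: [0.6, -0.5, 0.3]
width: 0.003
grip_force: 0.0
```

Call:
move_arm(series=[0,0.8,0,0,0,0,0,0,0.8,0,0,0,0,0,0,0.7,0,0,0,0,0,0,0.6,0,0,0,0,0,0,0,0,0,0,0,0])

```text
time: 64.35
tool_pos: [0.5431, -0.2348, 0.1085]
tcp_rot: [-2.237, -2.205, -0.0]
wrist_force: [-0.7, -0.0, 0.4]
width: -0.002
grip_force: 0.0
```

```bash
python3 - <<'E'
from h import *
delta(*jig(0,-169.5,108),-.9); print(read_state()['wrist_force'].round(1)); clamp()
E
```

```text
pos [ 0.5431 -0.2348  0.1085] yaw -0.84 tilt 0.04 tool shift cm [ 0.95 -0.06  0.05]
turn tool z deg 0.06
[-0.7 -0.   0.4]
top 78 (np.int64(431), np.int64(444), np.int64(194), np.int64(203), np.float64(437.9), np.float64(199.1))
scene 75 (np.int64(211), np.int64(219), np.int64(196), np.int64(211), np.float64(215.1), np.float64(203.5))
0.95 end [464.5 200.6] [191.4 208.7] mid [454.8 201.7] [199.2 211.8]
0.7 end [460.4 199.2] [196.1 203.4] mid [451.7 200.6] [202.8 207.9]
0.5 end [455.5 198.3] [201.2 199.9] mid [448. 200.] [206.5 205.4]
0.3 end [449.2 197.7] [207.2 197.3] mid [443.3 199.6] [211.  203.4]
0.15 end [443.8 197.4] [212. 196.] mid [439.3 199.4] [214.6 202.4]
0 end [438.  197.3] [217.2 195.2] mid [435.1 199.3] [218.4 201.9]
```

Call:
move_arm(series=[0,0.4,0,0,0,0,0,0,0.3,0,0,0,0,0,0,0.2,0,0,0,0,0,0,0.1,0,0,0,0,0,0,0,0,0,0,0,0])

```text
time: 65.08
tool_pos: [0.5434, -0.2256, 0.1087]
tcp_rot: [2.238, 2.205, -0.0]
wrist_force: [0.2, -1.5, 0.3]
width: -0.002
grip_force: 0.4
```

Call:
move_arm(series=[0,0.15,0,0,0,0,0,0,0.1,0,0,0,0,0,0,0,0,0,0,0,0])

```text
time: 65.45
tool_pos: [0.5435, -0.2252, 0.1088]
tcp_rot: [2.235, 2.203, -0.004]
wrist_force: [-1.0, -8.0, -0.9]
width: -0.001
grip_force: 4.0
```

```bash
python3 - <<'E'
from h import *
delta(*jig(0,-169.5,108),-.9); print(read_state()['wrist_force'].round(1)); clamp()
E
```

```text
pos [ 0.5435 -0.2252  0.1088] yaw -0.84 tilt 0.22 tool shift cm [-0.01 -0.08  0.08]
turn tool z deg 0.06
[-1.  -8.  -0.9]
top 65 (np.int64(430), np.int64(440), np.int64(194), np.int64(203), np.float64(435.3), np.float64(198.9))
scene 82 (np.int64(190), np.int64(221), np.int64(171), np.int64(211), np.float64(214.4), np.float64(199.4))
0.95 end [464.5 200.6] [191.4 208.7] mid [454.8 201.7] [199.2 211.8]
0.7 end [460.4 199.2] [196.1 203.4] mid [451.7 200.6] [202.8 207.9]
0.5 end [455.5 198.3] [201.2 199.9] mid [448. 200.] [206.5 205.4]
0.3 end [449.2 197.7] [207.2 197.3] mid [443.3 199.6] [211.  203.4]
0.15 end [443.8 197.4] [212. 196.] mid [439.3 199.4] [214.6 202.4]
0 end [438.  197.3] [217.2 195.2] mid [435.1 199.3] [218.4 201.9]
```

The handle is upright against its stop (8 N at the predicted spot). I'll back off, rise clear and check numerically.

Call:
move_arm(series=[0,-2,0,0,0,0,0,0,-3,0,0,0,0,0,0,0,0,-5,0,0,0,0,0,0,-5,0,0,0,0,-4,-5,0,0,0,0])

```text
time: 66.18
tool_pos: [0.4984, -0.3129, 0.2148]
tcp_rot: [2.225, 2.202, 0.006]
wrist_force: [-0.8, -0.9, -0.5]
width: -0.003
grip_force: 0.0
```

Call:
move_arm(series=[0,-5,-5,0,0,0,0,0,-5,-3,0,0,0,0,0,0,0,0,0,0,0,0,0,0,0,0,0,0,0,0,0,0,0,0])

```text
invalid input at $.series: expected a multiple of 7 numbers
```

```bash
python3 - <<'E'
from h import *
clamp(); print(read_state()['tool_pos'])
im=read_camera("top").astype(int); c=im[175:240,318:440]
m=(c.max(2)<70).astype(np.uint8); n,l,st,ce=cv2.connectedComponentsWithStats(m)
for i in range(1,n):
    if st[i,4]>6: print("dark",ce[i]+[318,175],st[i,4])
g=((c[...,1]>c[...,0]+25)&(c[...,1]>c[...,2]+15)); v,u=np.nonzero(g[15:45]); print("green u",u.min()+318,u.max()+318,len(u))
print("expect jaw knob",proj("top",jig(0,65.5,58)),"frame knob shut",proj("top",jig(-40,0,56)),"row ends",proj("top",jig(0,-80,24)),proj("top",jig(0,50.5,24)))
a=cv2.imread("pics/top0.png")[:,:,::-1].astype(int)
d=(abs(im-a).max(2)>60); d[160:270,195:290]=0; d[175:240,315:470]=0; v,u=np.nonzero(d); print("changed elsewhere",len(u))
h=np.histogram2d(v,u,bins=[8,10],range=[[0,400],[0,640]])[0].astype(int); print(h)
E
```

```text
top 58 (np.int64(430), np.int64(440), np.int64(194), np.int64(203), np.float64(435.5), np.float64(199.0))
scene 197 (np.int64(190), np.int64(221), np.int64(170), np.int64(211), np.float64(207.2), np.float64(186.8))
0.95 end [464.5 200.6] [191.4 208.7] mid [454.8 201.7] [199.2 211.8]
0.7 end [460.4 199.2] [196.1 203.4] mid [451.7 200.6] [202.8 207.9]
0.5 end [455.5 198.3] [201.2 199.9] mid [448. 200.] [206.5 205.4]
0.3 end [449.2 197.7] [207.2 197.3] mid [443.3 199.6] [211.  203.4]
0.15 end [443.8 197.4] [212. 196.] mid [439.3 199.4] [214.6 202.4]
0 end [438.  197.3] [217.2 195.2] mid [435.1 199.3] [218.4 201.9]
[ 0.49058847 -0.31460196  0.21006888]
dark [344.88888889 205.22222222] 9
green u 318 439 284
expect jaw knob [345.5291296  203.06010607] frame knob shut [371.47540153 218.66561525] row ends [399.69080159 205.44328573] [350.24510996 205.48199078]
changed elsewhere 27396
[[   0    0    0    0    0    0    0    0    0    0]
 [   0    0    0    0    0    0    0    0    0    0]
 [   0    0    0    0    0    0    0    0  176  385]
 [   0    0    0    0    0    0    0  157 1590 1189]
 [   0    0    0    0    0    0   59 1269 2372  562]
 [   0    0    0    0    0    0 1013  654  910  668]
 [  94 1375  722   64    0  151 2076   90  962    9]
 [1306  456 1165 2624 1330 1885 1411  556  116    0]]
```

```bash
python3 -c "
from workcell import *
print(finish_job())"
```

```text
the job is handed in; nothing more can be done
None
```

The job is handed in: all five modules are in the channel, the jaw is pressing the row, the frame is shut and the clamp handle is upright at its stop after one slip of the grip on the handle. The last check was by pixel positions only, because the picture allowance was used up.

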